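Put the oil bottles away in the sloping crate

TASK

Put the two tall oil bottles that stand on the bench away in the sloping divided crate: one bottle in each of the two empty cells (those with bare cork on the floor), cap up, seated fully down on the cork and square with its cell. Set them down gently, without dropping them, and leave the wax jar, the grey stone and the tins in the crate where they are.

Things in the scene. Friction and masses are not known exactly. Their poses are not given: they have to be found in the camera images.
- oil_a_mid (a point): Centre, 60 mm above the underside, of one of two identical loose amber glass bottles with a black cap, upright on the bench (height 0); z: its axis towards the cap. Body 52 mm in diameter up to 93 mm above the underside, shoulder, cap 30 mm wide with top at 120 mm; 0.25 kg, heavier below. Grip the body 70 to 90 mm above the underside, so that the fingers stay above the crate's walls.
- oil_b_mid (a point): The same point of the second, identical oil bottle.
- crate: Fixed plywood crate on a dark stand, a row of four cells along its y, leaning 30 degrees. Origin on the bench top, z vertical. The mouths point up and to its +x (roughly away from the robot), along (0.5, 0, 0.866). Cell centres on the inner floor: x 0, z 55 mm, y -102, -34, 34, 102 mm. Cells 62 mm square inside, 52 mm deep along their axis (48 above a cork); walls 8, dividers 6 mm thick.
- cork_1_top (a point): Centre of the upper face of the fixed cork pad (60 mm square, 4 mm thick) on the floor of one of the two empty cells. z: the cell's axis, out through the mouth (30 degrees from vertical); y: along the row of cells; x: down the slope, away from the robot. Which of the four cells it lies in varies. A seated bottle stands 72 mm above the rim.
- cork_2_top (a point): The same for the other empty cell.
- tin_1_mid (a point): Centre of a loose flat metal tin (58 mm in diameter, 38 mm high) that fills one of the other two cells and lies wholly below the rim; to be left alone.
- tin_2_mid (a point): The same for the second tin.
- wax_jar_mid (a point): Centre of a low wide amber jar with a black lid (70 mm in diameter, 52 mm high), loose on the bench near the bottles; to be left alone.
- stone_mid (a point): Centre of a grey sharpening stone (60 x 50 x 28 mm high), loose on the bench near the bottles; to be left alone.
There are look-alikes about, which are no part of the job. What is shaped like the part that bears oil_a_mid but green or red is not meant.

How it is judged:
By the outcome, as a careful person would: the job done as asked, in the order asked, and still so for the second after the job is handed in, with the robot touching nothing.
It also fails if it takes over 56 s, if anything falls off the work surface, if the arm or the gripper's body presses on something with over 40 N, if the wrist force passes 120 N, or if a joint passes its speed limit or range.

ROBOT

A 6-joint arm with a two-finger parallel gripper is mounted at the origin on the work surface. World frame = base frame: x ahead of the robot, y to its left, z up, the work surface at z = 0. Lengths are in m, angles in rad, forces in N, time in s.
With the tool pointing down it reaches from about 0.425 to 0.925 m from the base axis. Payload 12.5 kg.
Tool frame: the origin (TCP) lies on the centre line of the jaws, within the pads' length; the fingertips stand 17 mm ahead of it and the grasp point (between the pads) lies 2 mm behind it (r.tip_extent is the distance from the TCP to the fingertips, in m); z points along the fingers, x is the direction in which the jaws open and shut, and the axes are right-handed (so a half turn about z gives the same grasp; the last joint's range is limited). The gripper opens to 85 mm and grips with 20 to 120 N. Pads are 22 mm wide; open, the fingers measure 114 mm over their backs; the gripper's body (76 mm by 85 mm) begins 54 mm behind the grasp point. The pads swing forward as they close: fully open they stand 13 mm farther back than shut.
Start: joints at [-1.315, 0.491, 1.559, -0, 1.092, -0.106], TCP at [0.221, -0.585, 0.219] pointing down, gripper open.
Joint ranges: [-3.1, 3.1], [-0.84, 2.19], [0.05, 2.79], [-1.13, 4.28], [0.06, 2.93], [-2.69, 2.69]. Speed limits (rad/s): [2.22, 2.22, 2.79, 3.14, 3.14, 3.14].

INTERFACE

Orientations are given as a rotation vector (axis times angle).
In Python, from bench import r, viewer, nets gives the robot as it stands.
- The arm moves only by the tool send_rows, never from a script. Its arguments are lists of equal length, an entry for each row: "linear": the shift along the world's x, y, z in m, a list of three; "roll": the turn about the world's z in degrees; "fingers": the finger opening in m, from 0 to 0.0854. In form: {"linear": [[tx, ty, tz], ...], "roll": [roll, ...], "fingers": [fingers, ...]}. A call has 1 to 5 rows; each row shifts and turns the commanded pose from where the row before left it; what a row does not reach is not made up. A row lasts 1/8 s, in which the tool goes at most 62.5 mm and 10.7 degrees, less where a joint would pass 70% of its speed; a pose out of reach is approached as far as the arm can. A call is refused whole if a number of a shift passes 0.0625 or a number of a turn 10.7, either way. A call with a gripper value outside its range is refused whole. The fingers move at their own pace and stop on an object; "force" is the grip in N (left out, the last holds). Time passes only in rows, so rows that do not move let the fingers close. It gives the time, the measured TCP pose, the force and the opening at its end, in the units of the state.
- r.read_state(): the state, without advancing time (a new reading comes with each control period).
- viewer.capture(name): name is "scene" or "top" or "wrist"; returns the picture (400x640x3 uint8, blue, green, red); there is no depth.
- viewer.get_calibration(name): a dict with "K" (3x3 intrinsics, pixels), "T" (4x4, takes a point from camera to world coordinates); the wrist camera has in their place "T_tool_cam" (4x4, takes a point from camera to tool coordinates, whose origin is the TCP and whose axes are the tool frame's). Camera axes: x right, y down, z forward; pixel columns grow to the right and rows downward; lengths in m; the calibration is good to about 2 mm. A picture is of the moment at which its call begins: read the wrist's pose just before it. get_calibration takes no time and is no camera call.
- r.job_done(): hands the job in, once; it reports no verdict.
Trained networks look in the newest picture that a camera, given by its name, has taken for a name from the list of things; names that differ only in an ending like _2 or _b are one class to them, and where a whole thing is asked for, a point or a joint stands for the part that bears it (a point fixed in the world has none). Each returns a list of dicts, best first, with "p" (0 to 1); they miss things now and then, are a little off and sometimes report something else, mostly with a low value. They report only what shows in the picture. A call takes as long as a camera call. They do not tell look-alikes from the thing itself.
- nets.masks_of(query, camera): "mask" (400x640 bool, what is visible of it).
- nets.spot_point(query, camera): "position" ([x, y, z] in m, in world coordinates, good to about 4 mm: a listed point, or the origin of a listed thing).
The state is a dict: "clock": time; "joints": joint angles; "qvel": joint speeds; "tau": joint torques, N m; "eef_pos": TCP position; "tool_rot": TCP orientation; "wrist_force": force on the tool from outside, world axes, zero at the start; "torque": the same for the moment, N m; "finger_gap": finger opening in m.
Only numpy, scipy, OpenCV 4.12 (cv2) and the standard library are available. Lean on these libraries where they do the work, as an engineer would, in place of code of your own. Each camera call takes 0.05 s, during which the arm holds its last target.

## Working session

There is one attempt and no reset: what is moved stays moved. The work goes in short steps, Python scripts to look and compute and a tool call to move; the robot and the scene stay as the last step left them, time stands still between calls to the robot, and variables do not carry over. Pictures are saved under pics/ and viewed, and the job is handed in when it is done.

Besides the shell and the picture viewer there is one more tool, called after "Call:" by a JSON object that holds its "op" and its "data", one argument or row to a line. send_rows: Moves the arm, as the interface text tells. Its arguments: {"type":"object","properties":{"linear":{"type":"array"},"roll":{"type":"array"},"fingers":{"type":"array"},"force":{"type":"number"}},"required":["linear","roll","fingers"]}

```bash
ls; mkdir -p pics
cat > h.py <<'E'
from bench import r, viewer, nets
import numpy as np, cv2
from scipy.spatial.transform import Rotation as R
def wcam():
    s=r.read_state(); T=np.eye(4); T[:3,:3]=R.from_rotvec(s["tool_rot"]).as_matrix(); T[:3,3]=s["eef_pos"]
    return T
def pix(p,cam,Tt=None):
    c=viewer.get_calibration(cam); T=c["T"] if "T" in c else Tt@c["T_tool_cam"]
    q=np.linalg.inv(T)@np.r_[p,1]; u=c["K"]@q[:3]; return u[:2]/u[2]
E
python3 - <<'E'
from h import *
print(r.read_state(), r.tip_extent)
for c in ("scene","top"):
    im=viewer.capture(c); cv2.imwrite(f"pics/{c}0.png",im)
    for q in ("oil_a_mid","cork_1_top","tin_1_mid","wax_jar_mid","stone_mid","crate"):
        for d in nets.spot_point(q,c):
            print(c,q,np.round(d["position"],3),round(d["p"],2),np.round(pix(d["position"],c)))
E
```

```text
pics
{'clock': 0.0, 'joints': array([-1.31462281e+00,  4.91572783e-01,  1.55946283e+00, -3.41385922e-05,
        1.09168621e+00, -1.05573638e-01]), 'qvel': array([-0.00139556,  0.00059284,  0.00082503,  0.00251067, -0.00047958,
        0.00057477]), 'tau': array([ 6.57537712e-04, -6.18446660e+01, -2.61591321e+01, -1.00167863e-04,
        4.07300424e-03, -3.73423745e-05]), 'eef_pos': array([ 0.2211602 , -0.58430276,  0.21831492]), 'tool_rot': array([-2.58424279e+00,  1.78516425e+00,  1.37569054e-03]), 'wrist_force': array([-0.78289997, -0.55683533,  0.84984376]), 'torque': array([0.0236358 , 0.05333744, 0.01976252]), 'finger_gap': 0.08528742012729752} 0.017
scene oil_a_mid [ 0.48  -0.294  0.062] 0.87 [281. 148.]
scene oil_a_mid [ 0.385 -0.236  0.059] 0.87 [316. 147.]
scene oil_a_mid [ 0.469 -0.4    0.061] 0.59 [265. 134.]
scene cork_1_top [0.552 0.234 0.058] 0.85 [381. 253.]
scene tin_1_mid [0.566 0.305 0.073] 0.93 [399. 268.]
scene wax_jar_mid [ 0.483 -0.122  0.028] 0.72 [314. 184.]
scene stone_mid [ 0.646 -0.11   0.008] 0.68 [271. 212.]
scene stone_mid [ 0.629 -0.306  0.062] 0.64 [238. 163.]
scene crate [0.552 0.202 0.   ] 0.91 [370. 262.]
top oil_a_mid [ 0.481 -0.296  0.063] 0.93 [437. 215.]
top oil_a_mid [ 0.388 -0.24   0.06 ] 0.87 [412. 259.]
top oil_a_mid [ 0.471 -0.396  0.058] 0.78 [483. 218.]
top cork_1_top [0.554 0.239 0.059] 0.58 [183. 187.]
top tin_1_mid [0.566 0.305 0.072] 0.82 [150. 181.]
top wax_jar_mid [ 0.484 -0.119  0.024] 0.72 [352. 216.]
top stone_mid [ 0.646 -0.105  0.014] 0.8 [344. 143.]
top crate [ 0.549  0.206 -0.001] 0.8 [205. 190.]
```

Run:
```python
import cv2
a=cv2.imread("pics/scene0.png");b=cv2.imread("pics/top0.png")
cv2.imwrite("pics/scene0c.png",cv2.resize(a[100:320,200:470],None,fx=2.9,fy=2.7))
cv2.imwrite("pics/top0c.png",cv2.resize(b[110:300,100:520],None,fx=1.9,fy=1.9))
```

```text
(no output)
```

View pics/scene0c.png

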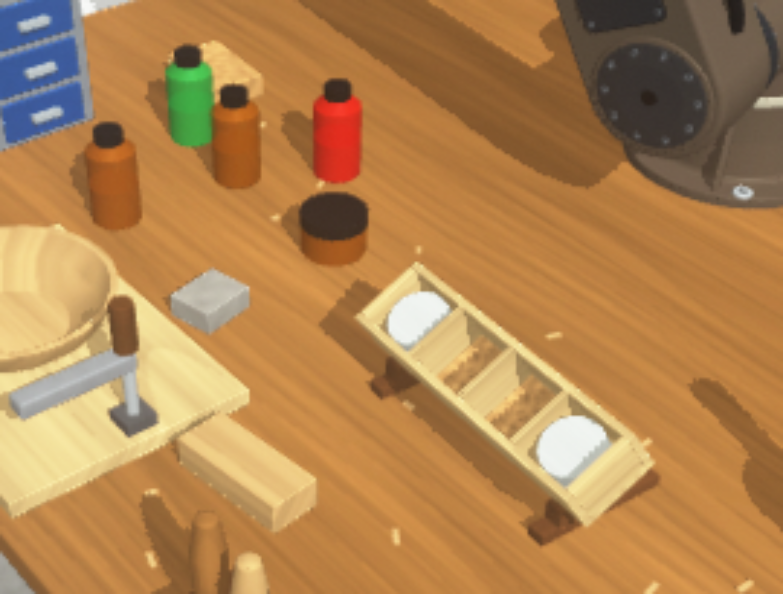

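View pics/top0c.png

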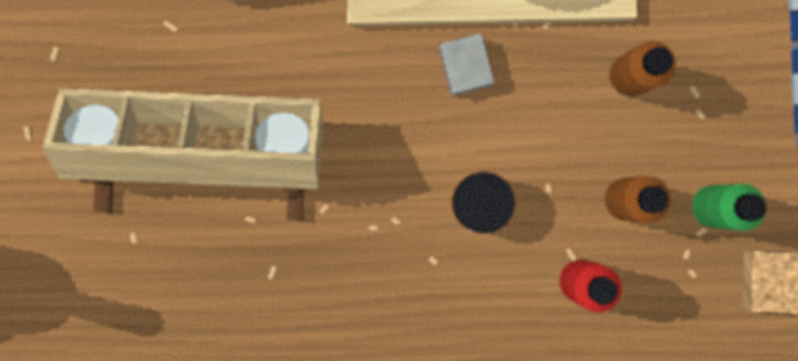

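View pics/top0.png

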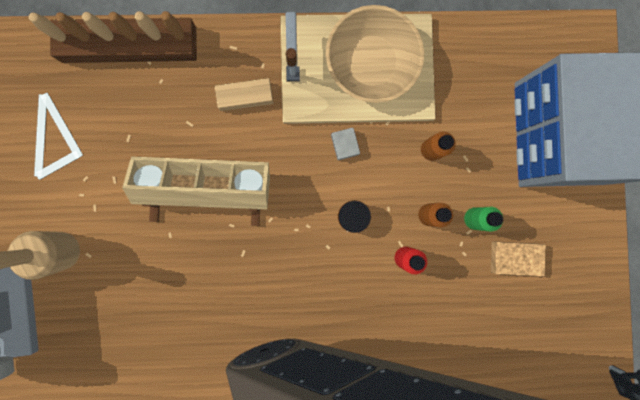

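Two amber bottles fit the description: top-view pixels (437,215) and (437,147). The red one at (411,261) and the green one at (484,218) are look-alikes, so I rule them out by colour. The empty cork cells are the two in the middle, with tins in the outer ones. The low jar at (354,216) and the stone at (345,144) stay put. I'll move in for a closer wrist view to confirm.

Call:
{"op": "send_rows", "data": {
  "linear": [
    [0.029,0.036,0.025],
    [0.029,0.036,0.025],
    [0.029,0.036,0.025],
    [0.029,0.036,0.025],
    [0.029,0.036,0.025]
  ],
  "roll": [0,0,0,0,0],
  "fingers": [0.085,0.085,0.085,0.085,0.085]
}}

```text
clock: 1.32
eef_pos: [0.367, -0.4032, 0.3449]
tool_rot: [2.585, -1.786, 0.001]
wrist_force: [0.7, -0.4, 0.9]
finger_gap: 0.085
```

Call:
{"op": "send_rows", "data": {
  "linear": [
    [0.029,0.036,0.01],
    [0.029,0.036,0.01],
    [0.029,0.036,0.0],
    [0,0,0]
  ],
  "roll": [0,0,0,0],
  "fingers": [0.085,0.085,0.085,0.085]
}}

```text
clock: 1.82
eef_pos: [0.4545, -0.2945, 0.3641]
tool_rot: [-2.588, 1.781, -0.001]
wrist_force: [-0.9, -0.3, -0.2]
finger_gap: 0.0846
```

Run:
```python
from h import *
T=wcam(); print(np.round(T,3))
im=viewer.capture("wrist"); cv2.imwrite("pics/w1.png",im)
for q in ("oil_a_mid","stone_mid"):
    for d in nets.spot_point(q,"wrist"):
        print(q,np.round(d["position"],4),round(d["p"],2),np.round(pix(d["position"],"wrist",T)))
print(viewer.get_calibration("wrist"))
print(r.read_state()["joints"],r.read_state()["clock"])
```

```text
[[ 0.357 -0.934  0.001  0.455]
 [-0.934 -0.357 -0.    -0.294]
 [ 0.    -0.    -1.     0.364]
 [ 0.     0.     0.     1.   ]]
oil_a_mid [ 0.4651 -0.3954  0.0593] 0.86 [378. 174.]
oil_a_mid [ 0.3887 -0.2374  0.0623] 0.78 [268. 184.]
oil_a_mid [ 0.4815 -0.2938  0.0623] 0.62 [322. 141.]
stone_mid [ 0.6302 -0.3019  0.0616] 0.25 [367.  40.]
{'K': array([[297.20394634,   0.        , 316.29934609],
       [  0.        , 297.20394634, 201.05764839],
       [  0.        ,   0.        ,   1.        ]]), 'T_tool_cam': array([[ 9.99999453e-01,  1.11899785e-05,  1.04590543e-03,
        -4.91819091e-04],
       [-3.36512834e-04,  9.50220967e-01,  3.11576638e-01,
        -7.88706607e-02],
       [-9.90354733e-04, -3.11576820e-01,  9.50220450e-01,
        -1.53651654e-01],
       [ 0.00000000e+00,  0.00000000e+00,  0.00000000e+00,
         1.00000000e+00]])}
[-7.02097382e-01  2.52254119e-01  1.54283015e+00 -2.69345264e-04
  1.34647722e+00  5.06992666e-01] 1.975
```

View pics/w1.png

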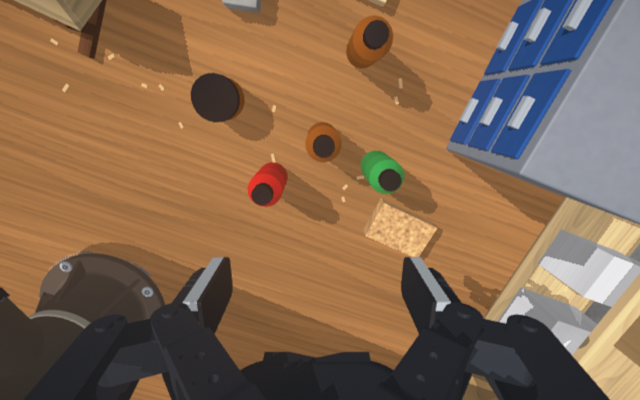

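Wrist view: amber bottles at (322,141) and (370,40), red at (267,185), green at (382,173), jar at (216,97). The picks are A ≈ (0.481,-0.295) and B ≈ (0.629,-0.304). Next I look at the crate.

Call:
{"op": "send_rows", "data": {
  "linear": [
    [0.0045,0.0475,0.0],
    [0.0045,0.0475,0.0],
    [0.0045,0.0475,0.0],
    [0.0045,0.0475,0.0],
    [0.0045,0.0475,0.0]
  ],
  "roll": [-2,-2,-2,-2,-2],
  "fingers": [0.085,0.085,0.085,0.085,0.085]
}}

```text
clock: 2.6
eef_pos: [0.4755, -0.0588, 0.364]
tool_rot: [2.416, -2.008, 0.0]
wrist_force: [0.6, -0.2, -1.0]
finger_gap: 0.0849
```

Call:
{"op": "send_rows", "data": {
  "linear": [
    [0.0045,0.0475,0.0],
    [0.0045,0.0475,0.0],
    [0.0045,0.0475,0.0],
    [0.0045,0.0475,0.0],
    [0.0045,0.0475,0.0]
  ],
  "roll": [-2,-2,-2,-2,-2],
  "fingers": [0.085,0.085,0.085,0.085,0.085]
}}

```text
clock: 3.22
eef_pos: [0.4986, 0.1788, 0.3639]
tool_rot: [2.232, -2.21, 0.0]
wrist_force: [1.0, -0.7, -0.5]
finger_gap: 0.0849
```

Call:
{"op": "send_rows", "data": {
  "linear": [
    [0,0,0],
    [0,0,0]
  ],
  "roll": [0,0],
  "fingers": [0.085,0.085]
}}

```text
clock: 3.48
eef_pos: [0.4984, 0.1774, 0.3637]
tool_rot: [2.235, -2.207, 0.0]
wrist_force: [0.8, -0.3, -0.8]
finger_gap: 0.0851
```

Run:
```python
from h import *
T=wcam(); print(np.round(T,4)); np.save("T2.npy",T)
im=viewer.capture("wrist"); cv2.imwrite("pics/w2.png",im)
for q in ("cork_1_top","tin_1_mid","crate"):
    for d in nets.spot_point(q,"wrist"):
        print(q,np.round(d["position"],4),round(d["p"],2),np.round(pix(d["position"],"wrist",T)))
```

```text
[[ 1.220e-02 -9.999e-01 -4.000e-04  4.984e-01]
 [-9.999e-01 -1.220e-02 -5.000e-04  1.774e-01]
 [ 5.000e-04  4.000e-04 -1.000e+00  3.637e-01]
 [ 0.000e+00  0.000e+00  0.000e+00  1.000e+00]]
cork_1_top [0.5532 0.235  0.0544] 0.62 [278. 120.]
tin_1_mid [0.5677 0.3048 0.0699] 0.58 [228. 109.]
crate [ 0.546   0.2043 -0.0014] 0.69 [300. 123.]
```

View pics/w2.png

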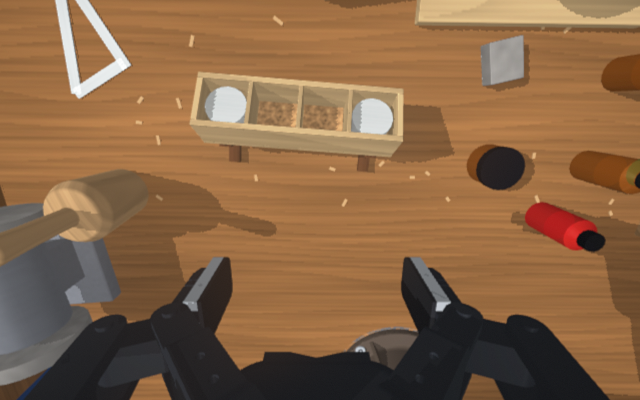

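Run:
```python
import cv2
a=cv2.imread("pics/w2.png")[60:170,180:420]
cv2.imwrite("pics/w2c.png",cv2.resize(a,None,fx=3.333,fy=3.333,interpolation=cv2.INTER_CUBIC))
b=cv2.imread("pics/top0.png")[145:225,115:280]
cv2.imwrite("pics/topc2.png",cv2.resize(b,None,fx=4.8,fy=4.8,interpolation=cv2.INTER_CUBIC))
```

```text
(no output)
```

View pics/w2c.png

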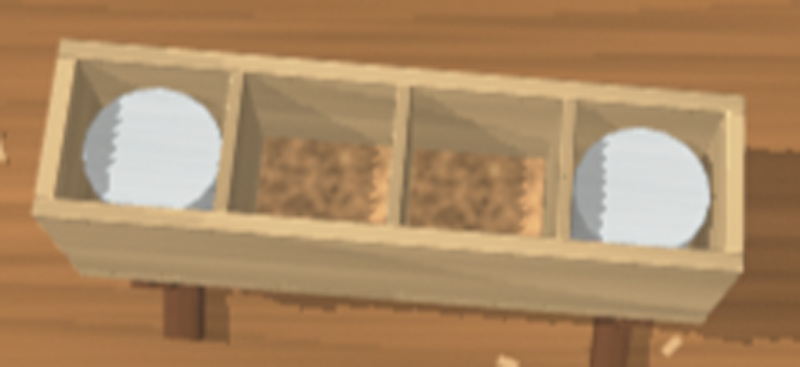

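View pics/topc2.png

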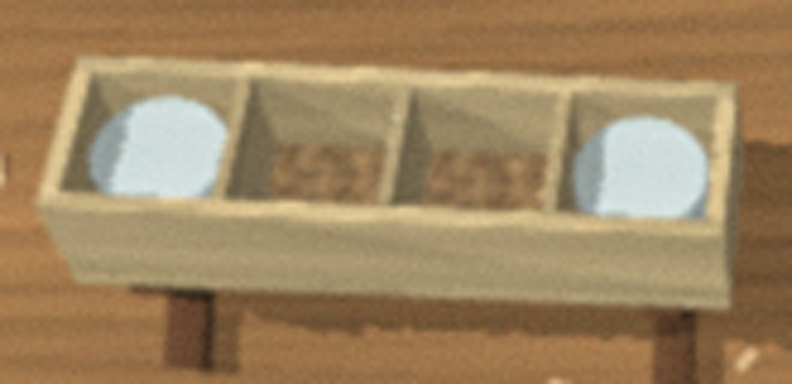

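```bash
cat > crate.py <<'E'
from h import *
from scipy.optimize import least_squares
S,C=0.5,np.sqrt(.75)
def c2w(u,y,w,p):  # mm->m
    x0,y0,a=p[:3]
    x=(u*C+w*S)/1000; z=.055+(-u*S+w*C)/1000; y=y/1000
    return np.array([x0+x*np.cos(a)-y*np.sin(a), y0+x*np.sin(a)+y*np.cos(a), z])
E
python3 - <<'E'
from crate import *
T=np.load("T2.npy")
M=[(39,141,52),(39,-141,52),(-39,-141,52),(-39,141,52),(-39,141,None),(-39,-141,None)]
W=np.array([(61,40),(744,98),(742,269),(35,213),(85,272),(703,322)],float); W=(W+.5)/3.3333-.5+[180,60]
P=np.array([(80,58),(738,86),(733,230),(40,205),(77,282),(730,308)],float); P=(P+.5)/4.8-.5+[115,145]
def res(p,cams,n=6):
    o=[]
    for c,X in cams:
        for m,x in list(zip(M,X))[:n]:
            w=m[2] if m[2] is not None else p[3]
            o.append(pix(c2w(m[0],m[1],w,p),c,T)-x)
    return np.ravel(o)
for cams in ([("wrist",W)],[("top",P)],[("wrist",W),("top",P)]):
    s=least_squares(res,[.55,.204,-.03,-8],args=(cams,))
    print(np.round(s.x,4),np.round(s.fun,1), np.degrees(s.x[2]))
np.save("cp.npy",s.x)
for y in(102,34,-34,-102): print(y,np.round(c2w(0,y,4,s.x),4), np.round(c2w(0,y,19,s.x),4))
E
```

```text
[ 0.5485  0.202  -0.0652 -7.2888] [-0.3 -0.9  1.2 -0.9  1.5  0.7 -1.4  0.5 -1.4  0.9  0.4  0.5] -3.7367622715641384
[ 0.5494  0.2019 -0.0631 -6.5844] [ 0.2 -0.5  0.6 -0.8 -1.3  1.  -0.5  0.6  0.4 -0.   0.7 -0.3] -3.6150554780733843
[ 0.5488  0.2019 -0.0646 -6.8405] [-0.3 -1.   1.2 -1.2  1.5  0.5 -1.4  0.3 -1.4  0.7  0.5  0.2  0.2 -0.3
  0.6 -0.4 -1.4  1.4 -0.6  0.8  0.4  0.3  0.7  0.2] -3.699139411840268
102 [0.5574 0.3036 0.0585] [0.5649 0.3031 0.0715]
34 [0.553  0.2357 0.0585] [0.5605 0.2353 0.0715]
-34 [0.5486 0.1679 0.0585] [0.5561 0.1674 0.0715]
-102 [0.5442 0.1    0.0585] [0.5517 0.0995 0.0715]
```

Call:
{"op": "send_rows", "data": {
  "linear": [
    [-0.0017,-0.0472,-0.014],
    [-0.0017,-0.0472,-0.014],
    [-0.0017,-0.0472,-0.014],
    [-0.0017,-0.0472,-0.014],
    [-0.0017,-0.0472,-0.014]
  ],
  "roll": [2,2,2,2,2],
  "fingers": [0.085,0.085,0.085,0.085,0.085]
}}

```text
clock: 4.3
eef_pos: [0.4893, -0.0597, 0.2938]
tool_rot: [-2.419, 2.004, -0.001]
wrist_force: [0.4, 0.2, 0.2]
finger_gap: 0.0854
```

Call:
{"op": "send_rows", "data": {
  "linear": [
    [-0.0017,-0.0472,-0.014],
    [-0.0017,-0.0472,-0.014],
    [-0.0017,-0.0472,-0.014],
    [-0.0017,-0.0472,-0.014],
    [-0.0017,-0.0472,-0.014]
  ],
  "roll": [2,2,2,2,2],
  "fingers": [0.085,0.085,0.085,0.085,0.085]
}}

```text
clock: 4.92
eef_pos: [0.4805, -0.2959, 0.2237]
tool_rot: [2.585, -1.785, 0.001]
wrist_force: [1.0, 0.9, 1.0]
finger_gap: 0.085
```

Call:
{"op": "send_rows", "data": {
  "linear": [
    [0,0,0],
    [0,0,0]
  ],
  "roll": [0,0],
  "fingers": [0.085,0.085]
}}

```text
clock: 5.18
eef_pos: [0.4808, -0.2936, 0.2241]
tool_rot: [-2.583, 1.787, 0.0]
wrist_force: [0.9, 0.3, -0.2]
finger_gap: 0.085
```

Run:
```python
from h import *
T=wcam(); print(np.round(T,4))
im=viewer.capture("wrist"); cv2.imwrite("pics/w3.png",im)
for q in ("oil_a_mid",):
    for d in nets.spot_point(q,"wrist"):
        print(q,np.round(d["position"],4),round(d["p"],2),np.round(pix(d["position"],"wrist",T)))
```

```text
[[ 3.526e-01 -9.358e-01 -1.000e-04  4.808e-01]
 [-9.358e-01 -3.526e-01  2.000e-04 -2.936e-01]
 [-2.000e-04  0.000e+00 -1.000e+00  2.241e-01]
 [ 0.000e+00  0.000e+00  0.000e+00  1.000e+00]]
oil_a_mid [ 0.4713 -0.3973  0.0596] 0.72 [398. 218.]
oil_a_mid [ 0.3906 -0.2388  0.0624] 0.58 [245. 234.]
```

View pics/w3.png

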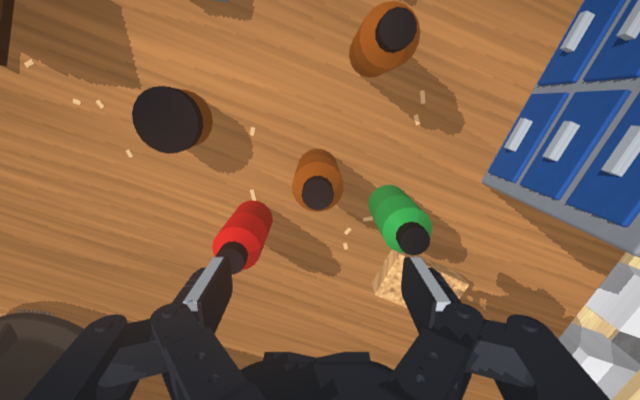

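Run:
```python
from h import *
T=wcam()
for p in ([.481,-.295,.12],[.481,-.295,.06],[.629,-.304,.12]): print(pix(p,"wrist",T))
im=cv2.imread("pics/w3.png").astype(int)
b,g,rr=im[...,0],im[...,1],im[...,2]
m=((rr<80)).astype(np.uint8)
n,l,s,c=cv2.connectedComponentsWithStats(m)
for i in range(1,n):
    if s[i][4]>300: print(s[i],c[i])
```

```text
[318.53110418 196.09645428]
[318.05656022 180.00000209]
[398.24833262  27.81914425]
[  0   0  14  66 689] [ 5.02177068 28.15384615]
[ 538    0   88   87 2746] [581.47887837  43.84814275]
[ 583    0   57   83 2154] [616.65552461  55.89507892]
[ 376    7   41   46 1409] [395.6912704   29.55074521]
[ 132   87   71   66 3667] [167.35560404 119.01663485]
[ 520   90  111  110 4702] [574.35899617 140.76648235]
[ 488   93   81   90 2593] [528.14886232 134.81874277]
[ 566   92   74  135 4096] [611.32666016 180.39648438]
[302 176  32  34 826] [317.41646489 192.53631961]
[ 369  186   62   69 2940] [400.03333333 220.21326531]
[    0   242   609   158 41913] [286.52358457 355.02395438]
```

Call:
{"op": "send_rows", "data": {
  "linear": [
    [0.001,-0.0015,-0.04],
    [0,0,-0.04],
    [0,0,-0.035],
    [0,0,-0.02],
    [0,0,-0.009]
  ],
  "roll": [0,0,0,0,0],
  "fingers": [0.085,0.085,0.085,0.085,0.085],
  "force": 30
}}

```text
clock: 5.9
eef_pos: [0.4824, -0.2941, 0.0795]
tool_rot: [-2.586, 1.784, 0.001]
wrist_force: [-0.6, -1.1, 0.8]
finger_gap: 0.0851
```

Call:
{"op": "send_rows", "data": {
  "linear": [
    [0,0,0],
    [0,0,0],
    [0,0,0],
    [0,0,0]
  ],
  "roll": [0,0,0,0],
  "fingers": [0.06,0.045,0.045,0.045],
  "force": 30
}}

```text
clock: 6.4
eef_pos: [0.4824, -0.2949, 0.0811]
tool_rot: [-2.585, 1.786, -0.002]
wrist_force: [-0.7, 2.7, 6.9]
finger_gap: 0.0451
```

Run:
```python
from h import *
print(r.read_state())
im=viewer.capture("wrist"); a=viewer.capture("scene")[80:240,180:380]
cv2.imwrite("pics/w4.png",im)
cv2.imwrite("pics/s4.png",cv2.resize(a,None,fx=3.6,fy=3.6,interpolation=cv2.INTER_CUBIC))
```

```text
{'clock': 6.4, 'joints': array([-6.65542573e-01,  5.83212188e-01,  1.83982443e+00,  4.10644493e-04,
        7.17531116e-01,  5.43258381e-01]), 'qvel': array([ 0.00063791, -0.00074448, -0.00022606,  0.00168005,  0.00308868,
       -0.000124  ]), 'tau': array([-1.26283541e+00, -5.65819359e+01, -1.82889426e+01, -3.75002660e-01,
       -7.87517186e-01, -7.86559103e-03]), 'eef_pos': array([ 0.48243927, -0.29485455,  0.08114511]), 'tool_rot': array([-2.58459055e+00,  1.78555107e+00, -1.63275722e-03]), 'wrist_force': array([-0.67465247,  2.68994493,  6.89678695]), 'torque': array([0.69131494, 0.18972952, 0.03157424]), 'finger_gap': 0.045138337293005065}
```

View pics/w4.png

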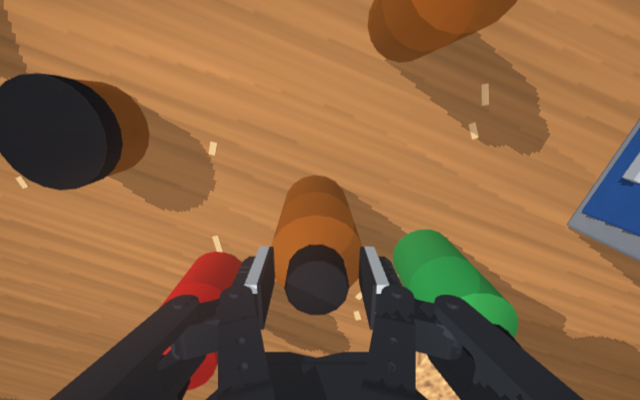

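View pics/s4.png

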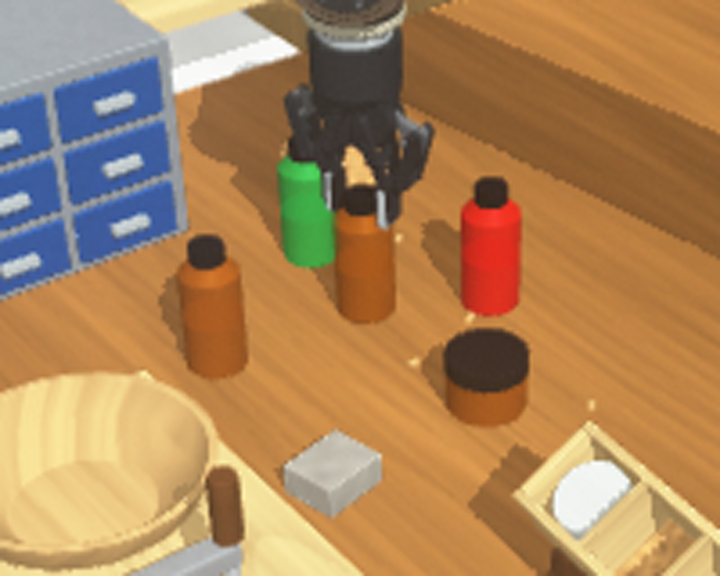

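Run:
```python
from h import *
T=np.eye(4)
for g in (.0225,.026):
  for zt in (.017,.0,-.02):
    print(g,zt,[np.round(pix([g,y,zt],"wrist",T)) for y in(-.011,.011)])
im=cv2.imread("pics/w4.png")[160:340,220:420]
cv2.imwrite("pics/w4c.png",cv2.resize(im,None,fx=3.3,fy=3.3,interpolation=cv2.INTER_CUBIC))
```

```text
0.0225 0.017 [array([353., 219.]), array([352., 251.])]
0.0225 0.0 [array([357., 231.]), array([355., 265.])]
0.0225 -0.02 [array([362., 247.]), array([360., 285.])]
0.026 0.017 [array([359., 219.]), array([357., 251.])]
0.026 0.0 [array([363., 231.]), array([361., 265.])]
0.026 -0.02 [array([369., 247.]), array([367., 285.])]
```

View pics/w4c.png

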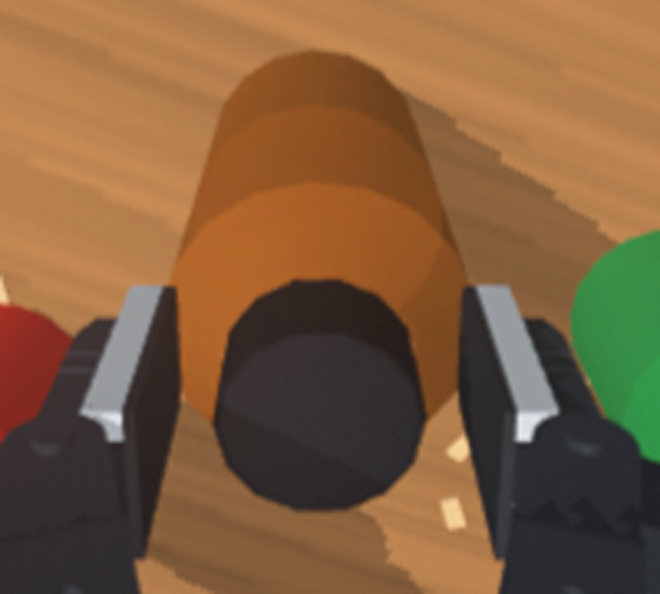

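The jaws closed to 45 mm, which means they're on the shoulder. In the images the fingertips sit about 17 mm above the reported TCP, not 17 mm below it. I'll open, go about 31 mm lower and grip the body again.

Call:
{"op": "send_rows", "data": {
  "linear": [
    [0,0,0],
    [0,0,0],
    [0,0,-0.011],
    [0,0,-0.011],
    [0,0,-0.009]
  ],
  "roll": [0,0,0,0,0],
  "fingers": [0.085,0.085,0.085,0.085,0.085]
}}

```text
clock: 7.12
eef_pos: [0.482, -0.2949, 0.0477]
tool_rot: [-2.585, 1.786, 0.001]
wrist_force: [-0.4, -0.5, 0.4]
finger_gap: 0.085
```

Call:
{"op": "send_rows", "data": {
  "linear": [
    [0,0,0],
    [0,0,0],
    [0,0,0],
    [0,0,0]
  ],
  "roll": [0,0,0,0],
  "fingers": [0.065,0.045,0.04,0.04],
  "force": 30
}}

```text
clock: 7.62
eef_pos: [0.4823, -0.2951, 0.0491]
tool_rot: [2.585, -1.786, 0.001]
wrist_force: [0.1, 0.5, 0.6]
finger_gap: 0.051
```

Run:
```python
from h import *
im=viewer.capture("wrist"); a=viewer.capture("scene")[80:240,180:380]
im=im[140:360,180:460]
cv2.imwrite("pics/w5.png",cv2.resize(im,None,fx=2.5,fy=2.5))
cv2.imwrite("pics/s5.png",cv2.resize(a,None,fx=3.6,fy=3.6,interpolation=cv2.INTER_CUBIC))
```

```text
(no output)
```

View pics/w5.png

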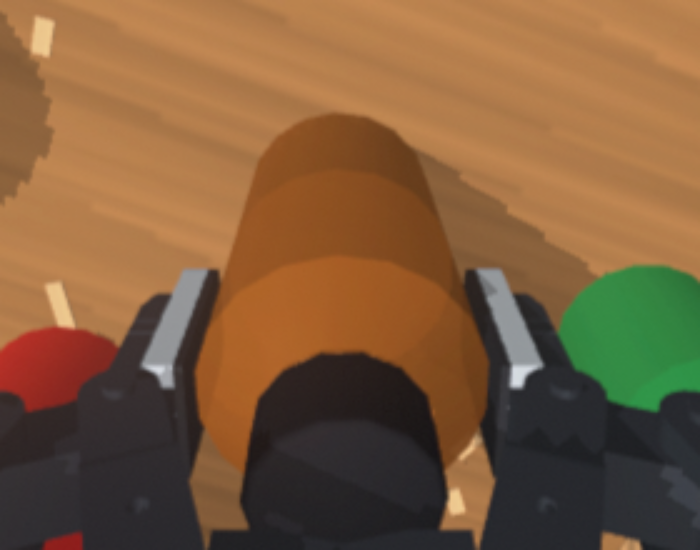

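View pics/s5.png

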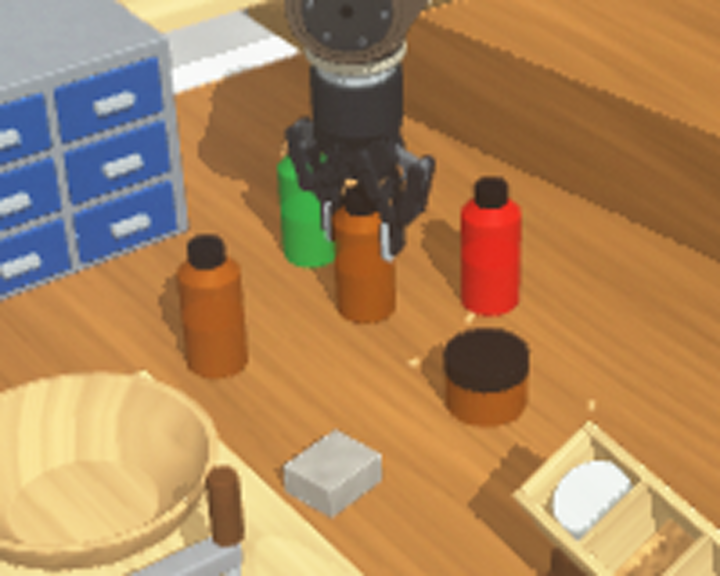

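Call:
{"op": "send_rows", "data": {
  "linear": [
    [0,0,0.03],
    [0,0,0.055],
    [0,0.01,0.055],
    [0,0.04,0.01],
    [0,0.049,0]
  ],
  "roll": [0,0,0,-2.3,-2.2],
  "fingers": [0.04,0.04,0.04,0.04,0.04]
}}

```text
clock: 8.35
eef_pos: [0.4823, -0.1956, 0.2]
tool_rot: [-2.51, 1.889, -0.004]
wrist_force: [1.0, 0.8, -3.7]
finger_gap: 0.0508
```

Call:
{"op": "send_rows", "data": {
  "linear": [
    [-0.001,0.049,0],
    [-0.001,0.049,0],
    [-0.001,0.049,0],
    [-0.001,0.049,0],
    [-0.001,0.049,0]
  ],
  "roll": [-2.2,-2.2,-2.2,-2.2,-2.2],
  "fingers": [0.04,0.04,0.04,0.04,0.04]
}}

```text
clock: 8.98
eef_pos: [0.4769, 0.0505, 0.1989]
tool_rot: [2.319, -2.119, 0.0]
wrist_force: [0.4, -0.4, -2.5]
finger_gap: 0.0507
```

Call:
{"op": "send_rows", "data": {
  "linear": [
    [-0.001,0.049,0],
    [-0.001,0.049,0],
    [-0.001,0.049,0],
    [-0.001,0.048,0],
    [0,0,0]
  ],
  "roll": [-2.2,-2.2,-2.2,-2.2,0],
  "fingers": [0.04,0.04,0.04,0.04,0.04]
}}

```text
clock: 9.6
eef_pos: [0.4727, 0.2465, 0.1986]
tool_rot: [2.155, -2.286, -0.0]
wrist_force: [-0.0, -0.6, -4.6]
finger_gap: 0.0508
```

Run:
```python
from crate import *
T=wcam(); print(np.round(T,4),r.read_state()["finger_gap"])
p=np.load("cp.npy"); d=T[:3,3]; a=p[2]
e=np.array([[np.cos(a),np.sin(a)],[-np.sin(a),np.cos(a)]])@(d[:2]-p[:2]); print("crate xy",e, "tool x ang",np.degrees(np.arctan2(T[1,0],T[0,0])))
im=viewer.capture("scene")[150:330,280:480]
cv2.imwrite("pics/s6.png",cv2.resize(im,None,fx=3.3,fy=3.3,interpolation=cv2.INTER_CUBIC))
```

```text
[[-5.920e-02 -9.982e-01 -2.000e-04  4.727e-01]
 [-9.982e-01  5.920e-02  1.000e-04  2.465e-01]
 [-1.000e-04  3.000e-04 -1.000e+00  1.986e-01]
 [ 0.000e+00  0.000e+00  0.000e+00  1.000e+00]] 0.05075572087840967
crate xy [-0.07883524  0.03950114] tool x ang -93.39445371494865
```

View pics/s6.png

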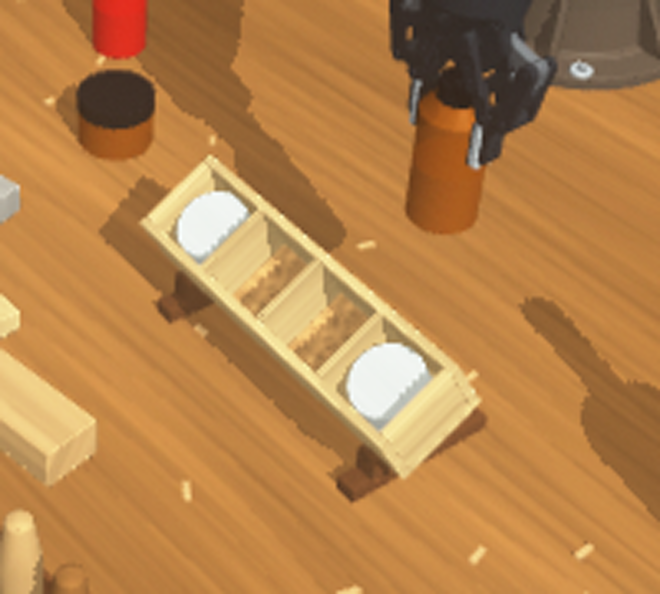

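Call:
{"op": "send_rows", "data": {
  "linear": [
    [0,-0.0012,-0.031],
    [0,-0.0012,-0.0315],
    [0.012,-0.0008,0],
    [0.01,-0.0006,0],
    [0.008,-0.0005,0]
  ],
  "roll": [0,0,0,0,0],
  "fingers": [0.04,0.04,0.04,0.04,0.04],
  "force": 20
}}

```text
clock: 10.28
eef_pos: [0.5044, 0.2395, 0.1378]
tool_rot: [-2.15, 2.29, -0.0]
wrist_force: [-9.0, 2.3, 13.0]
finger_gap: 0.0508
```

Call:
{"op": "send_rows", "data": {
  "linear": [
    [0.005,-0.0003,0],
    [0.005,-0.0003,0]
  ],
  "roll": [0,0],
  "fingers": [0.04,0.04]
}}

```text
clock: 10.52
eef_pos: [0.5135, 0.2393, 0.1386]
tool_rot: [-2.15, 2.289, 0.0]
wrist_force: [-9.4, 0.7, 14.4]
finger_gap: 0.051
```

Run:
```python
from h import *
print(r.read_state()["wrist_force"])
im=viewer.capture("scene")[150:330,280:480]
cv2.imwrite("pics/s7.png",cv2.resize(im,None,fx=3.3,fy=3.3,interpolation=cv2.INTER_CUBIC))
im=viewer.capture("wrist"); cv2.imwrite("pics/w7.png",im)
```

```text
[-9.35703256  0.71590099 14.4017376 ]
```

View pics/s7.png

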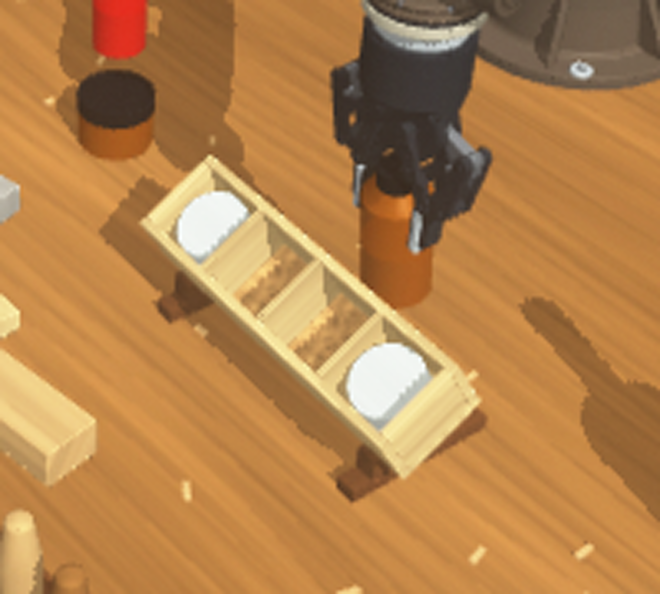

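View pics/w7.png

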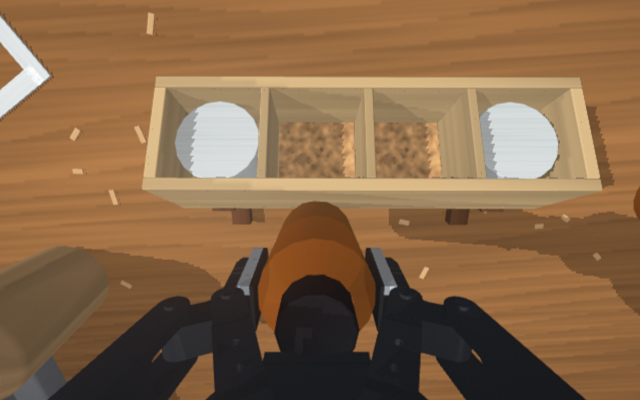

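Call:
{"op": "send_rows", "data": {
  "linear": [
    [0.006,-0.0004,0.001],
    [0.006,-0.0004,0.001],
    [0.006,-0.0004,0],
    [0.006,-0.0004,0],
    [0,0,0]
  ],
  "roll": [0,0,0,0,0],
  "fingers": [0.04,0.04,0.04,0.04,0.04]
}}

```text
clock: 11.25
eef_pos: [0.5379, 0.2373, 0.1387]
tool_rot: [-2.15, 2.289, -0.001]
wrist_force: [-3.7, -1.4, 2.6]
finger_gap: 0.0512
```

Run:
```python
from h import *
print(r.read_state()["wrist_force"])
im=viewer.capture("scene")[150:330,280:480]
cv2.imwrite("pics/s8.png",cv2.resize(im,None,fx=3.3,fy=3.3,interpolation=cv2.INTER_CUBIC))
im=viewer.capture("wrist"); cv2.imwrite("pics/w8.png",im)
```

```text
[-3.70603012 -1.41785445  2.57878065]
```

View pics/s8.png

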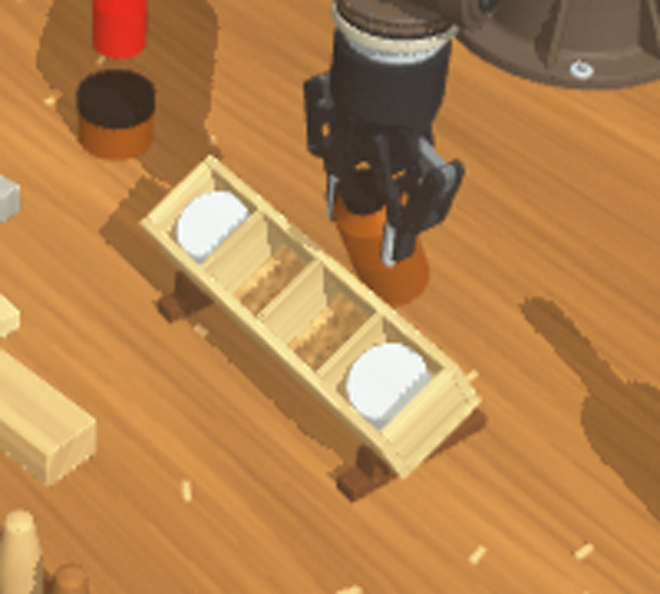

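View pics/w8.png

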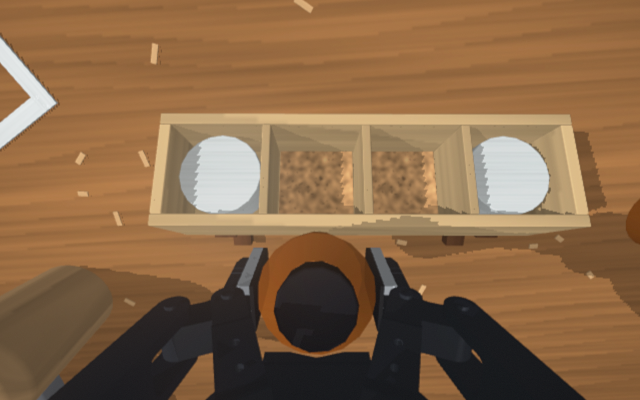

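Call:
{"op": "send_rows", "data": {
  "linear": [
    [0.003,-0.0002,0],
    [0.003,-0.0002,0],
    [0,0,0]
  ],
  "roll": [0,0,0],
  "fingers": [0.04,0.04,0.04]
}}

```text
clock: 11.72
eef_pos: [0.5431, 0.237, 0.1379]
tool_rot: [2.15, -2.289, -0.001]
wrist_force: [-4.5, -1.0, -3.5]
finger_gap: 0.0511
```

```bash
cat > ov.py <<'E'
from crate import *
def circ(base,ax,h,rad,n=48):
    ax=ax/np.linalg.norm(ax); e1=np.cross(ax,[0,1,0]); e1/=np.linalg.norm(e1); e2=np.cross(ax,e1)
    t=np.linspace(0,2*np.pi,n); return base+ax*h+rad*(np.outer(np.cos(t),e1)+np.outer(np.sin(t),e2))
def draw(im,cam,T,base,ax,col):
    for h,rad in ((.12,.015),(.093,.026),(0,.026)):
        q=np.array([pix(p,cam,T) for p in circ(base,ax,h,rad)])
        cv2.polylines(im,[np.round(q*8).astype(np.int32)],True,col,1,cv2.LINE_AA,3)
def axis(th):  # tilt deg toward crate +x
    a=np.load("cp.npy")[2]; s=np.sin(np.radians(th)); return np.array([s*np.cos(a),s*np.sin(a),np.cos(np.radians(th))])
E
python3 - <<'E'
from ov import *
T=wcam(); s=r.read_state(); print(np.round(s["eef_pos"],4),s["wrist_force"],s["finger_gap"]); np.save("T9.npy",T)
im=viewer.capture("wrist"); cv2.imwrite("pics/w9.png",im); sc=viewer.capture("scene"); cv2.imwrite("pics/s9.png",sc)
o=[]
for th in (24,30):
    a=im.copy(); b=sc.copy(); ax=axis(th); piv=T[:3,3]+[0,0,.036]; base=piv-ax*.085
    draw(a,"wrist",T,base,ax,(0,255,0)); draw(b,"scene",None,base,ax,(0,255,0))
    o.append(np.hstack([cv2.resize(a[190:390,220:420],None,fx=1.5,fy=1.5),cv2.resize(b[180:280,350:450],None,fx=3,fy=3)]))
cv2.imwrite("pics/o9.png",np.vstack(o))
E
```

```text
[0.5431 0.237  0.1379] [-4.45442251 -0.9893488  -3.5272466 ] 0.05109992750904743
```

View pics/o9.png

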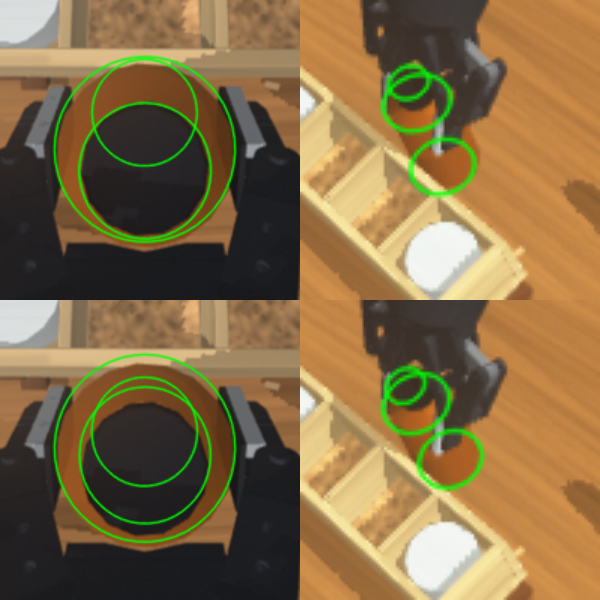

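Run:
```python
from ov import *
T=np.load("T9.npy"); im=cv2.imread("pics/w9.png"); sc=cv2.imread("pics/s9.png")
def mk(th,slide,dx):
    a=im.copy(); b=cv2.resize(sc[180:280,340:460],None,fx=1,fy=1); b=sc.copy()
    ax=axis(th); piv=T[:3,3]+[dx,0,.036]; base=piv-ax*(.085-slide)
    A=cv2.resize(a[200:380,240:400],None,fx=2.4,fy=2.4,interpolation=cv2.INTER_CUBIC);B=cv2.resize(b[185:265,360:440],None,fx=5.4,fy=5.4,interpolation=cv2.INTER_CUBIC)
    for (I,cam,o,f) in ((A,"wrist",(240,200),2.4),(B,"scene",(360,185),5.4)):
        for h,rad in ((.12,.015),(.093,.026),(0,.026)):
            q=np.array([pix(p,cam,T) for p in circ(base,ax,h,rad)]); q=(q-o+.5)*f-.5
            cv2.polylines(I,[np.round(q*8).astype(np.int32)],True,(0,255,0),1,cv2.LINE_AA,3)
    return np.hstack([A,B])
for n,a in (("a",(25,0.0,0)),("b",(28,.005,-.002)),("c",(28,0.008,-.006))):
    x=mk(*a); cv2.imwrite(f"pics/o9{n}.png",x[:, :800])
```

```text
(no output)
```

View pics/o9a.png

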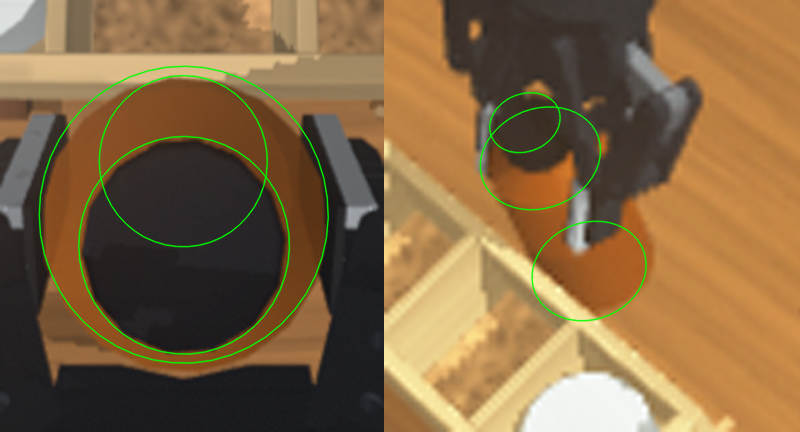

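View pics/o9b.png

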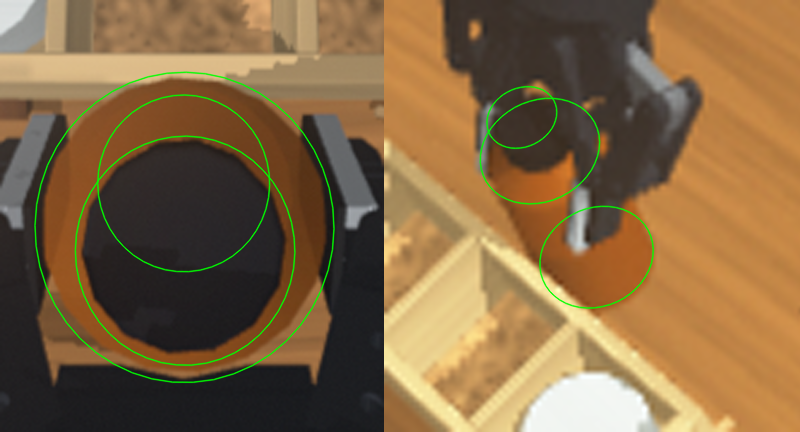

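Run:
```python
from ov import *
T=np.load("T9.npy")
def st(p):
    th,slide,dx,dy=p[0],p[1],p[2],p[3]
    ax=axis(th); piv=T[:3,3]+[dx,dy,.036]; return piv-ax*(.085-slide),ax
def f(p):
    b,ax=st(p); o=[]
    for h,rad,top,bot,l,rr in ((.12,.015,139,352,82,287),(.093,.026,78,372,44,325)):
        q=np.array([pix(x,"wrist",T) for x in circ(b,ax,h,rad)])
        o+= [q[:,1].min()-(top/2.4+200), q[:,1].max()-(bot/2.4+200), q[:,0].min()-(l/2.4+240), q[:,0].max()-(rr/2.4+240)]
    q=np.array([pix(x,"scene") for x in circ(b,ax,0,.026)])
    o+=[q[:,0].max()-(655/5.4+360), q[:,1].max()-(308/5.4+185)]
    return np.array(o)
s=least_squares(f,[27,0,0,0],x_scale=[5,.005,.005,.005]); print(s.x,np.round(s.fun,1))
s2=least_squares(lambda p:f(p)[:8],[27,0,0,0],x_scale=[5,.005,.005,.005]); print(s2.x,np.round(s2.fun,1))
b,ax=st(s.x); p=np.load("cp.npy")
d=b-[p[0],p[1],.055]; a=p[2]; x=np.cos(a)*d[0]+np.sin(a)*d[1]; y=-np.sin(a)*d[0]+np.cos(a)*d[1]
print("base u,y,w",1e3*(x*C-d[2]*S),1e3*y,1e3*(x*S+d[2]*C))
```

```text
Traceback (most recent call last):
  File "h.py", line 8, in pix
    c=viewer.get_calibration(cam); T=c["T"] if "T" in c else Tt@c["T_tool_cam"]
ValueError: time passes only in moves, steps and waits
```

```bash
cat >> h.py <<'E'
import os,pickle
if not os.path.exists("cal.pkl"):
    pickle.dump({k:{a:np.array(b) for a,b in viewer.get_calibration(k).items()} for k in("scene","top","wrist")},open("cal.pkl","wb"))
CAL=pickle.load(open("cal.pkl","rb"))
def pix(p,cam,Tt=None):
    c=CAL[cam]; T=c["T"] if "T" in c else Tt@c["T_tool_cam"]
    q=np.linalg.inv(T)@np.r_[p,1]; u=c["K"]@q[:3]; return u[:2]/u[2]
E
cat > fit.py <<'E'
from ov import *
T=np.load("T9.npy")
def st(p):
    th,slide,dx,dy=p
    ax=axis(th); piv=T[:3,3]+[dx,dy,.036]; return piv-ax*(.085-slide),ax
def f(p):
    b,ax=st(p); o=[]
    for h,rad,top,bot,l,rr in ((.12,.015,139,352,82,287),(.093,.026,78,372,44,325)):
        q=np.array([pix(x,"wrist",T) for x in circ(b,ax,h,rad)])
        o+= [q[:,1].min()-(top/2.4+200), q[:,1].max()-(bot/2.4+200), q[:,0].min()-(l/2.4+240), q[:,0].max()-(rr/2.4+240)]
    q=np.array([pix(x,"scene") for x in circ(b,ax,0,.026)])
    o+=[q[:,0].max()-(655/5.4+360), q[:,1].max()-(308/5.4+185)]
    return np.array(o)
s=least_squares(f,[27,0,0,0],x_scale=[5,.005,.005,.005]); print(s.x,np.round(s.fun,1))
s2=least_squares(lambda p:f(p)[:8],[27,0,0,0],x_scale=[5,.005,.005,.005]); print(s2.x,np.round(s2.fun,1))
p=np.load("cp.npy")
for q in (s.x,s2.x):
    b,ax=st(q)
    d=b-[p[0],p[1],.055]; a=p[2]; x=np.cos(a)*d[0]+np.sin(a)*d[1]; y=-np.sin(a)*d[0]+np.cos(a)*d[1]
    print("base u,y,w",1e3*(x*C-d[2]*S),1e3*y,1e3*(x*S+d[2]*C))
E
python3 fit.py
```

```text
[ 4.24632031e+01 -1.01456656e-02 -8.82700970e-03  1.09996571e-03] [ -1.5 -10.4   2.3  -6.5  15.4   8.5   1.7  -5.6 -62.1  -4.9]
[ 2.83303706e+01 -2.01744975e-03 -2.99633358e-03 -9.88457960e-05] [-0.   0.   0.3 -0.   0.2 -0.2 -0.5  0.1]
base u,y,w -94.57888843745167 35.096418437256276 1.6284337415549757
base u,y,w -66.40390712018468 34.27628414300778 10.499403804443238
```

Wrist-only fit is tight (residuals ≤0.5 px): tilt 28.3° and base flush on the crate's outer wall. The scene residual came from a crop-offset slip of mine, so I ignore it. Next I lift and move over the cell.

Call:
{"op": "send_rows", "data": {
  "linear": [
    [-0.0035,0.0002,0.002],
    [0.0145,-0.0009,0.025],
    [0.0145,-0.0009,0.025],
    [0.031,-0.0007,-0.018],
    [0.031,-0.0007,-0.018]
  ],
  "roll": [0,0,0,0,0],
  "fingers": [0.04,0.04,0.04,0.04,0.04],
  "force": 30
}}

```text
clock: 12.45
eef_pos: [0.6324, 0.2343, 0.1552]
tool_rot: [-2.149, 2.287, -0.003]
wrist_force: [0.0, -0.2, -2.3]
finger_gap: 0.0508
```

Call:
{"op": "send_rows", "data": {
  "linear": [
    [0,0,0],
    [0,0,0]
  ],
  "roll": [0,0],
  "fingers": [0.04,0.04]
}}

```text
clock: 12.7
eef_pos: [0.6306, 0.2341, 0.1547]
tool_rot: [-2.151, 2.289, -0.001]
wrist_force: [0.3, 0.7, -2.9]
finger_gap: 0.051
```

```bash
cat > pose.py <<'E'
from ov import *
# predicted base in cell frame, from tilt, slide, dx
def base(T,th=28.3,slide=-.002,dx=-.003,dy=0):
    ax=axis(th); return T[:3,3]+[dx,dy,.036]-ax*(.085-slide),ax
def uyw(b):
    p=np.load("cp.npy"); d=b-[p[0],p[1],.055]; a=p[2]; x=np.cos(a)*d[0]+np.sin(a)*d[1]; y=-np.sin(a)*d[0]+np.cos(a)*d[1]
    return np.round(1e3*np.array([x*C-d[2]*S,y,x*S+d[2]*C]),1)
E
python3 - <<'E'
from pose import *
T=wcam(); b,ax=base(T); print(uyw(b),r.read_state()["wrist_force"])
im=viewer.capture("wrist"); cv2.imwrite("pics/w10.png",im)
sc=viewer.capture("scene")
cv2.imwrite("pics/s10.png",np.hstack([cv2.resize(sc[150:330,280:480],None,fx=2,fy=2,interpolation=cv2.INTER_CUBIC),cv2.resize(im[:,120:520],None,fx=.9,fy=.9)]))
E
```

```text
[ 1.  37.2 68.9] [ 0.26644445  0.67989582 -2.86422869]
```

View pics/s10.png

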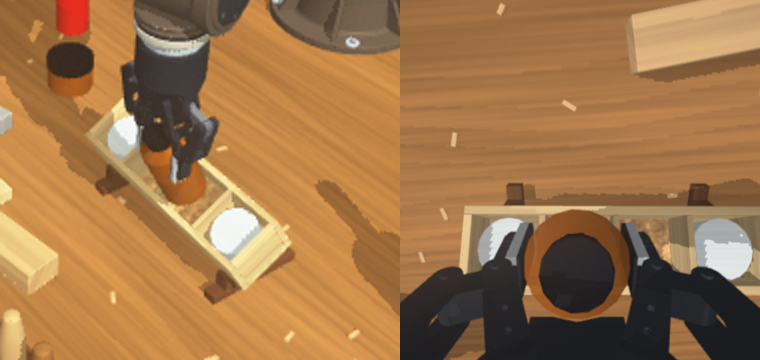

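Call:
{"op": "send_rows", "data": {
  "linear": [
    [-0.005,-0.001,-0.0087],
    [-0.005,0.0003,-0.0087],
    [-0.005,0.0003,-0.0087],
    [-0.004,0.0003,-0.007],
    [-0.003,0.0002,-0.0052]
  ],
  "roll": [0,0,0,0,0],
  "fingers": [0.04,0.04,0.04,0.04,0.04],
  "force": 25
}}

```text
clock: 13.42
eef_pos: [0.6084, 0.2342, 0.1156]
tool_rot: [2.151, -2.289, -0.0]
wrist_force: [-0.8, -0.7, -2.9]
finger_gap: 0.0505
```

Run:
```python
from pose import *
T=wcam(); b,ax=base(T); print(uyw(b),r.read_state()["wrist_force"])
im=viewer.capture("wrist")
sc=viewer.capture("scene")
cv2.imwrite("pics/s11.png",np.hstack([cv2.resize(sc[180:280,320:440],None,fx=3.6,fy=3.6,interpolation=cv2.INTER_CUBIC),cv2.resize(im[:,120:520],None,fx=.9,fy=.9)]))
```

```text
[ 1.4 35.8 23.9] [-0.80895865 -0.66588948 -2.94868464]
```

View pics/s11.png

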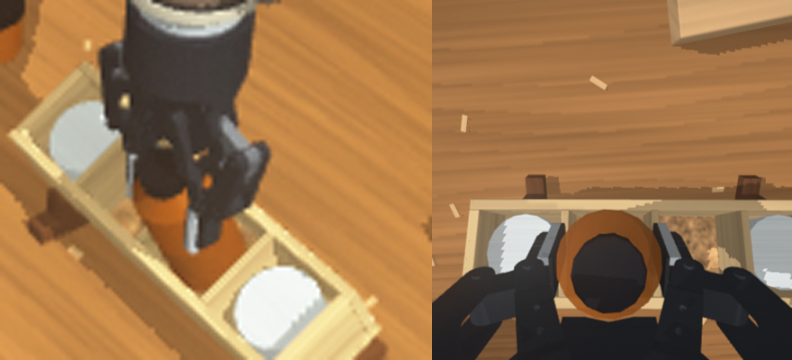

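Call:
{"op": "send_rows", "data": {
  "linear": [
    [-0.003,0.0002,-0.0052],
    [-0.003,0.0002,-0.0052],
    [-0.0015,0.0001,-0.0026],
    [-0.001,0.0001,-0.0017],
    [0,0,0]
  ],
  "roll": [0,0,0,0,0],
  "fingers": [0.04,0.04,0.04,0.04,0.04]
}}

```text
clock: 14.15
eef_pos: [0.6002, 0.2348, 0.1014]
tool_rot: [2.151, -2.289, 0.0]
wrist_force: [0.4, 0.1, -3.4]
finger_gap: 0.0507
```

Call:
{"op": "send_rows", "data": {
  "linear": [
    [-0.0005,0,-0.0009],
    [-0.0005,0,-0.0009],
    [0,0,0]
  ],
  "roll": [0,0,0],
  "fingers": [0.04,0.04,0.04]
}}

```text
clock: 14.52
eef_pos: [0.5992, 0.2347, 0.0996]
tool_rot: [2.151, -2.289, 0.0]
wrist_force: [-0.1, -0.4, -3.5]
finger_gap: 0.0509
```

Call:
{"op": "send_rows", "data": {
  "linear": [
    [-0.0005,0,-0.0009],
    [-0.0005,0,-0.0009],
    [0,0,0]
  ],
  "roll": [0,0,0],
  "fingers": [0.04,0.04,0.04]
}}

```text
clock: 14.9
eef_pos: [0.5982, 0.2348, 0.0977]
tool_rot: [2.151, -2.289, -0.0]
wrist_force: [0.5, -0.7, -3.1]
finger_gap: 0.0507
```

Call:
{"op": "send_rows", "data": {
  "linear": [
    [-0.0005,0,-0.0009],
    [-0.0005,0,-0.0009],
    [0,0,0]
  ],
  "roll": [0,0,0],
  "fingers": [0.04,0.04,0.04]
}}

```text
clock: 15.28
eef_pos: [0.5977, 0.2348, 0.0964]
tool_rot: [-2.151, 2.289, -0.001]
wrist_force: [2.7, 0.4, 0.3]
finger_gap: 0.0511
```

Call:
{"op": "send_rows", "data": {
  "linear": [
    [-0.0005,0,-0.0009],
    [-0.0005,0,-0.0009],
    [0,0,0]
  ],
  "roll": [0,0,0],
  "fingers": [0.04,0.04,0.04]
}}

```text
clock: 15.65
eef_pos: [0.5981, 0.2348, 0.096]
tool_rot: [-2.149, 2.287, -0.004]
wrist_force: [6.4, -2.3, 10.5]
finger_gap: 0.0506
```

Run:
```python
from pose import *
T=wcam(); b,ax=base(T); print(uyw(b),r.read_state()["wrist_force"])
im=viewer.capture("wrist"); cv2.imwrite("pics/w12.png",im)
sc=viewer.capture("scene")
cv2.imwrite("pics/s12.png",np.hstack([cv2.resize(sc[180:280,320:440],None,fx=3.6,fy=3.6,interpolation=cv2.INTER_CUBIC),cv2.resize(im[:,120:520],None,fx=.9,fy=.9)]))
```

```text
[ 2.2 35.7  1.7] [ 6.36499004 -2.31257427 10.5080977 ]
```

View pics/s12.png

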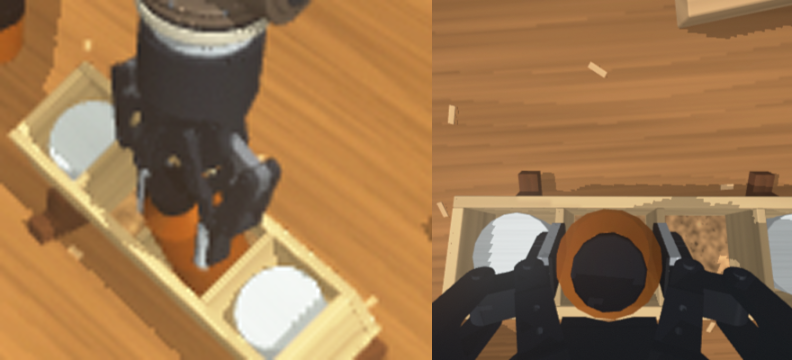

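Call:
{"op": "send_rows", "data": {
  "linear": [
    [0.0015,-0.0001,-0.0003],
    [0.0016,-0.0001,-0.0003],
    [0.001,0,-0.0003],
    [0,0,0]
  ],
  "roll": [0,0,0,0],
  "fingers": [0.04,0.04,0.04,0.04]
}}

```text
clock: 16.25
eef_pos: [0.6005, 0.2346, 0.0936]
tool_rot: [-2.151, 2.289, -0.0]
wrist_force: [0.7, 0.2, 5.4]
finger_gap: 0.0507
```

Call:
{"op": "send_rows", "data": {
  "linear": [
    [0,0,0],
    [0,0,0],
    [0,0,0],
    [0,0,0]
  ],
  "roll": [0,0,0,0],
  "fingers": [0.053,0.056,0.062,0.07]
}}

```text
clock: 16.75
eef_pos: [0.6003, 0.2345, 0.0932]
tool_rot: [2.151, -2.289, -0.0]
wrist_force: [-0.1, 0.5, 0.0]
finger_gap: 0.0702
```

Call:
{"op": "send_rows", "data": {
  "linear": [
    [0,0,0.03],
    [0,0,0.05],
    [0,0,0.05],
    [-0.02,-0.02,0.02],
    [0,0,0]
  ],
  "roll": [0,0,0,0,0],
  "fingers": [0.08,0.08,0.08,0.08,0.08]
}}

```text
clock: 17.38
eef_pos: [0.5801, 0.214, 0.2453]
tool_rot: [-2.149, 2.288, -0.002]
wrist_force: [1.6, 0.2, -0.2]
finger_gap: 0.0801
```

```bash
cat > seat.py <<'E'
from pose import *
def bottle(u,y,w,th=30):
    return c2w(u,y,w,np.load("cp.npy")),axis(th)
def panel(name,cells,cam="wrist"):
    T=wcam(); im=viewer.capture("wrist"); sc=viewer.capture("scene"); tp=viewer.capture("top")
    cv2.imwrite(f"pics/{name}_w.png",im)
    out=[]
    for (I,cam,x0,x1,y0,y1,f) in ((im,"wrist",120,520,100,350,1.95),(sc,"scene",310,450,190,310,3),(tp,"top",110,290,130,230,2)):
        A=cv2.resize(I[y0:y1,x0:x1],None,fx=f,fy=f,interpolation=cv2.INTER_CUBIC); B=A.copy()
        for c in cells:
            b,ax=bottle(*c)
            for h,rad in ((.12,.015),(.093,.026)):
                q=np.array([pix(p,cam,T) for p in circ(b,ax,h,rad)]); q=(q-[x0,y0]+.5)*f-.5
                cv2.polylines(B,[np.round(q*8).astype(np.int32)],True,(0,255,0),1,cv2.LINE_AA,3)
        out.append((A,B))
    cv2.imwrite(f"pics/{name}1.png",out[0][1]); 
    h=max(out[1][1].shape[0],out[2][1].shape[0])
    cv2.imwrite(f"pics/{name}2.png",np.hstack([cv2.copyMakeBorder(o[1],0,h-o[1].shape[0],0,0,0) for o in out[1:]]))
E
python3 - <<'E'
from seat import *
print(wcam()[:3,3]); panel("p13",[(5,36,4)])
E
```

```text
[0.58011276 0.21397429 0.24532676]
```

View pics/p131.png

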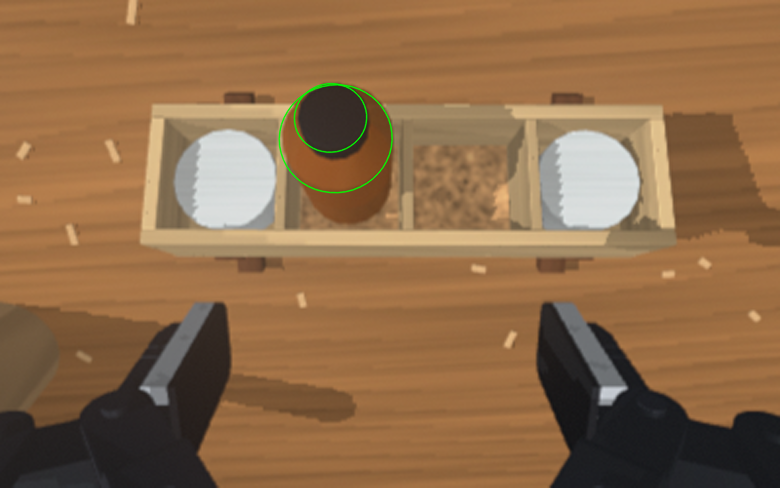

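View pics/p132.png

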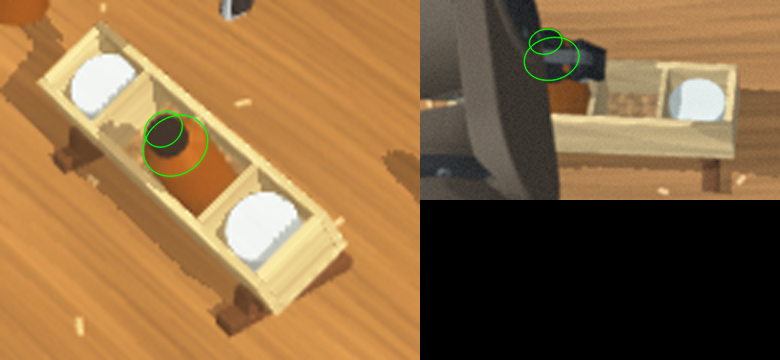

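Call:
{"op": "send_rows", "data": {
  "linear": [
    [0.0045,-0.047,0],
    [0.0045,-0.047,0],
    [0.0045,-0.047,0],
    [0.0045,-0.047,0],
    [0.0045,-0.047,0]
  ],
  "roll": [0,0,0,0,0],
  "fingers": [0.085,0.085,0.085,0.085,0.085]
}}

```text
clock: 18.15
eef_pos: [0.6031, -0.0217, 0.242]
tool_rot: [2.151, -2.288, -0.002]
wrist_force: [0.9, 0.6, 0.1]
finger_gap: 0.085
```

Call:
{"op": "send_rows", "data": {
  "linear": [
    [0.0045,-0.047,0],
    [0.0045,-0.047,0],
    [0.0045,-0.047,0],
    [0.0045,-0.047,0],
    [0.0045,-0.047,0]
  ],
  "roll": [0,0,0,0,0],
  "fingers": [0.085,0.085,0.085,0.085,0.085]
}}

```text
clock: 18.77
eef_pos: [0.6257, -0.2568, 0.2417]
tool_rot: [2.151, -2.289, -0.003]
wrist_force: [0.4, -0.0, 0.5]
finger_gap: 0.0851
```

Call:
{"op": "send_rows", "data": {
  "linear": [
    [0.004,-0.048,-0.01],
    [0,0,0],
    [0,0,0]
  ],
  "roll": [0,0,0],
  "fingers": [0.085,0.085,0.085]
}}

```text
clock: 19.15
eef_pos: [0.6295, -0.303, 0.232]
tool_rot: [2.151, -2.289, -0.003]
wrist_force: [-0.2, 0.2, -0.2]
finger_gap: 0.0851
```

Run:
```python
from ov import *
T=wcam(); print(np.round(T[:3,3],4)); im=viewer.capture("wrist")
for d in nets.spot_point("oil_a_mid","wrist"): print(np.round(d["position"],4),round(d["p"],2))
draw(im,"wrist",T,np.array([.629,-.304,0]),np.array([0,0,1.]),(0,255,0)); cv2.imwrite("pics/w14.png",im)
```

```text
[ 0.6295 -0.303   0.232 ]
[ 0.4713 -0.3977  0.062 ] 0.87
[ 0.3874 -0.2359  0.062 ] 0.59
```

View pics/w14.png

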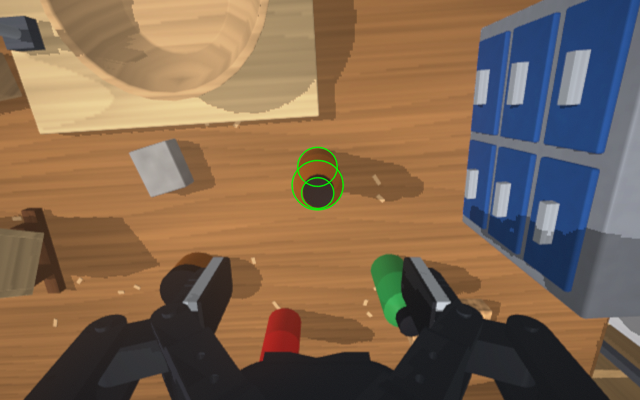

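Amber B at (318,180) matches the overlay. Descending to grip it.

Call:
{"op": "send_rows", "data": {
  "linear": [
    [0,-0.001,-0.05],
    [0,0,-0.05],
    [0,0,-0.045],
    [0,0,-0.027],
    [0,0,-0.01]
  ],
  "roll": [0,0,0,0,0],
  "fingers": [0.085,0.085,0.085,0.085,0.085]
}}

```text
clock: 19.88
eef_pos: [0.6292, -0.3031, 0.0501]
tool_rot: [2.152, -2.288, -0.003]
wrist_force: [0.5, 0.2, -0.1]
finger_gap: 0.085
```

Call:
{"op": "send_rows", "data": {
  "linear": [
    [0,0,0],
    [0,0,0],
    [0,0,0],
    [0,0,0]
  ],
  "roll": [0,0,0,0],
  "fingers": [0.065,0.045,0.04,0.04],
  "force": 30
}}

```text
clock: 20.38
eef_pos: [0.6302, -0.3047, 0.0531]
tool_rot: [-2.151, 2.289, -0.004]
wrist_force: [0.3, 1.1, 7.3]
finger_gap: 0.0506
```

Call:
{"op": "send_rows", "data": {
  "linear": [
    [0,0,0.03],
    [0,0,0.055],
    [0,0,0.055],
    [-0.0147,0.0433,0.007],
    [-0.0147,0.0433,0]
  ],
  "roll": [0,0,0,0,0],
  "fingers": [0.04,0.04,0.04,0.04,0.04]
}}

```text
clock: 21.0
eef_pos: [0.5993, -0.2171, 0.1995]
tool_rot: [-2.15, 2.29, -0.002]
wrist_force: [1.0, 0.4, -3.8]
finger_gap: 0.0509
```

Call:
{"op": "send_rows", "data": {
  "linear": [
    [-0.0147,0.0433,0],
    [-0.0147,0.0433,0],
    [-0.0147,0.0433,0],
    [-0.0147,0.0433,0],
    [-0.0147,0.0433,0]
  ],
  "roll": [0,0,0,0,0],
  "fingers": [0.04,0.04,0.04,0.04,0.04]
}}

```text
clock: 21.62
eef_pos: [0.5256, -0.0001, 0.1986]
tool_rot: [-2.151, 2.29, -0.0]
wrist_force: [0.2, 0.1, -4.1]
finger_gap: 0.0506
```

Call:
{"op": "send_rows", "data": {
  "linear": [
    [-0.0147,0.0433,0],
    [-0.0147,0.0433,0],
    [-0.0147,0.0433,0],
    [-0.0147,0.0433,0],
    [0,0,0]
  ],
  "roll": [0,0,0,0,0],
  "fingers": [0.04,0.04,0.04,0.04,0.04]
}}

```text
clock: 22.25
eef_pos: [0.4664, 0.174, 0.1986]
tool_rot: [-2.155, 2.286, 0.0]
wrist_force: [0.7, -0.2, -2.8]
finger_gap: 0.0508
```

Run:
```python
from pose import *
T=wcam(); print(np.round(T[:3,3],4)); p=np.load("cp.npy"); a=p[2]
print(np.array([[np.cos(a),np.sin(a)],[-np.sin(a),np.cos(a)]])@(T[:2,3]-p[:2]),np.degrees(np.arctan2(T[1,0],T[0,0])))
```

```text
[0.4664 0.174  0.1986]
[-0.0804288  -0.03323084] -93.37462654958449
```

Call:
{"op": "send_rows", "data": {
  "linear": [
    [0,-0.0015,-0.03],
    [0,-0.0013,-0.0295],
    [0.012,-0.0008,0],
    [0.01,-0.0006,0],
    [0.008,-0.0005,0]
  ],
  "roll": [0,0,0,0,0],
  "fingers": [0.04,0.04,0.04,0.04,0.04],
  "force": 20
}}

```text
clock: 22.88
eef_pos: [0.4988, 0.167, 0.14]
tool_rot: [-2.15, 2.289, -0.001]
wrist_force: [-9.1, 1.3, 13.1]
finger_gap: 0.0505
```

Call:
{"op": "send_rows", "data": {
  "linear": [
    [0.006,-0.0004,0],
    [0.006,-0.0004,0],
    [0.006,-0.0004,0.001],
    [0.006,-0.0004,0.001],
    [0.006,-0.0004,0]
  ],
  "roll": [0,0,0,0,0],
  "fingers": [0.04,0.04,0.04,0.04,0.04]
}}

```text
clock: 23.5
eef_pos: [0.5277, 0.1653, 0.1415]
tool_rot: [2.151, -2.29, -0.001]
wrist_force: [-4.4, 1.0, -0.7]
finger_gap: 0.0507
```

Call:
{"op": "send_rows", "data": {
  "linear": [
    [0.006,-0.0004,0],
    [0.005,-0.0003,0],
    [0.004,-0.0003,0],
    [0,0,0]
  ],
  "roll": [0,0,0,0],
  "fingers": [0.04,0.04,0.04,0.04]
}}

```text
clock: 24.0
eef_pos: [0.5429, 0.164, 0.1407]
tool_rot: [2.151, -2.289, 0.0]
wrist_force: [-3.3, -0.8, -3.4]
finger_gap: 0.0505
```

Run:
```python
from pose import *
T=wcam(); s=r.read_state(); print(np.round(T[:3,3],4),s["wrist_force"]); p=np.load("cp.npy"); a=p[2]
print(np.array([[np.cos(a),np.sin(a)],[-np.sin(a),np.cos(a)]])@(T[:2,3]-p[:2])); np.save("T15.npy",T)
im=viewer.capture("wrist"); cv2.imwrite("pics/w15.png",im)
cv2.imwrite("pics/w15c.png",cv2.resize(im[180:380,200:440],None,fx=3,fy=3,interpolation=cv2.INTER_CUBIC))
```

```text
[0.5429 0.164  0.1407] [-3.2576887  -0.81786627 -3.41269756]
[-0.00347642 -0.03821967]
```

View pics/w15c.png

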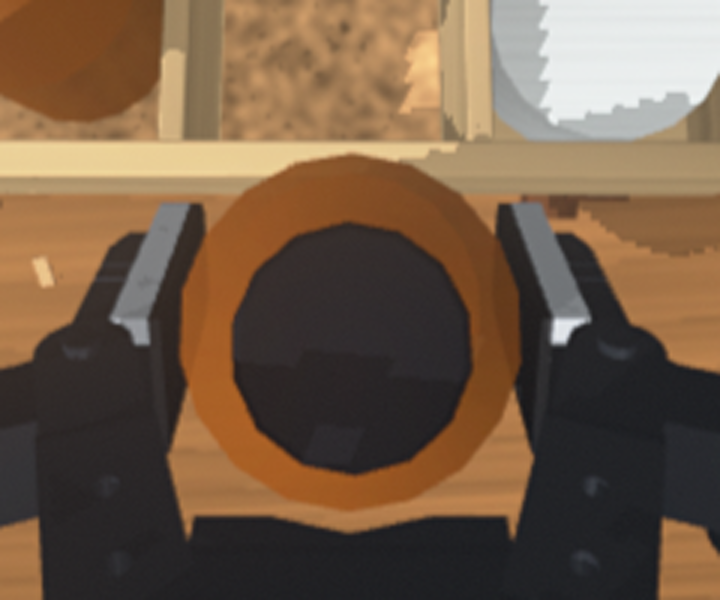

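Run:
```python
from pose import *
T=np.load("T15.npy")
def st(p): 
    ax=axis(p[0]); return T[:3,3]+[p[2],p[3],.036]-ax*(.089-p[1]),ax
def f(p):
    b,ax=st(p); o=[]
    for h,rad,top,bot,l,rr in ((.12,.015,222,475,232,471),(.093,.026,154,510,181,521)):
        q=np.array([pix(x,"wrist",T) for x in circ(b,ax,h,rad)])
        o+= [q[:,1].min()-(top/3+180), q[:,1].max()-(bot/3+180), q[:,0].min()-(l/3+200), q[:,0].max()-(rr/3+200)]
    return np.array(o)
s=least_squares(f,[27,0,0,0],x_scale=[5,.005,.005,.005]); print(s.x,np.round(s.fun,1)); b,ax=st(s.x); print(uyw(b)); np.save("off2.npy",s.x)
```

```text
[ 2.96657910e+01 -3.59507629e-03 -2.17967469e-03 -2.72339121e-04] [-0.1 -0.  -0.6  0.7  0.6 -0.5 -0.  -0.1]
[-65.2 -38.6  10. ]
```

Call:
{"op": "send_rows", "data": {
  "linear": [
    [-0.0035,0.0012,0.002],
    [0.0145,0.0003,0.025],
    [0.0145,-0.0009,0.025],
    [0.0304,-0.002,-0.0175],
    [0.0304,-0.002,-0.0175]
  ],
  "roll": [0,0,0,0,0],
  "fingers": [0.04,0.04,0.04,0.04,0.04],
  "force": 25
}}

```text
clock: 24.68
eef_pos: [0.6305, 0.1608, 0.1586]
tool_rot: [-2.15, 2.287, -0.004]
wrist_force: [0.8, 0.5, -2.6]
finger_gap: 0.0509
```

Call:
{"op": "send_rows", "data": {
  "linear": [
    [0,0,0],
    [0,0,0]
  ],
  "roll": [0,0],
  "fingers": [0.04,0.04]
}}

```text
clock: 24.92
eef_pos: [0.6288, 0.1608, 0.1581]
tool_rot: [-2.151, 2.289, -0.001]
wrist_force: [-1.0, -0.6, -3.0]
finger_gap: 0.0507
```

```bash
cat > b2.py <<'E'
from pose import *
def b2(T):
    p=np.load("off2.npy"); ax=axis(p[0]); return T[:3,3]+[p[2],p[3],.036]-ax*(.089-p[1])
E
python3 - <<'E'
from b2 import *
T=wcam(); print(uyw(b2(T)),r.read_state()["wrist_force"])
im=viewer.capture("wrist"); sc=viewer.capture("scene")
cv2.imwrite("pics/s16.png",np.hstack([cv2.resize(sc[150:330,280:480],None,fx=2,fy=2,interpolation=cv2.INTER_CUBIC),cv2.resize(im[:,120:520],None,fx=.9,fy=.9)]))
E
```

```text
[  0.5 -36.3  68.1] [-1.0193804  -0.5872562  -2.96589145]
```

View pics/s16.png

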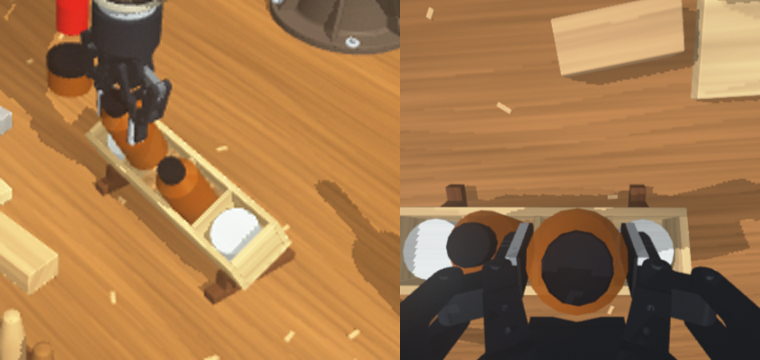

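Run:
```python
import cv2,numpy as np
a=cv2.imread("pics/s12.png")[40:300,80:330]
b=cv2.imread("pics/w12.png")[200:400,100:330]
cv2.imwrite("pics/k1.png",cv2.resize(a,None,fx=2.3,fy=2.3,interpolation=cv2.INTER_CUBIC))
cv2.imwrite("pics/k2.png",cv2.resize(b,None,fx=3,fy=3,interpolation=cv2.INTER_CUBIC))
```

```text
(no output)
```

View pics/k1.png

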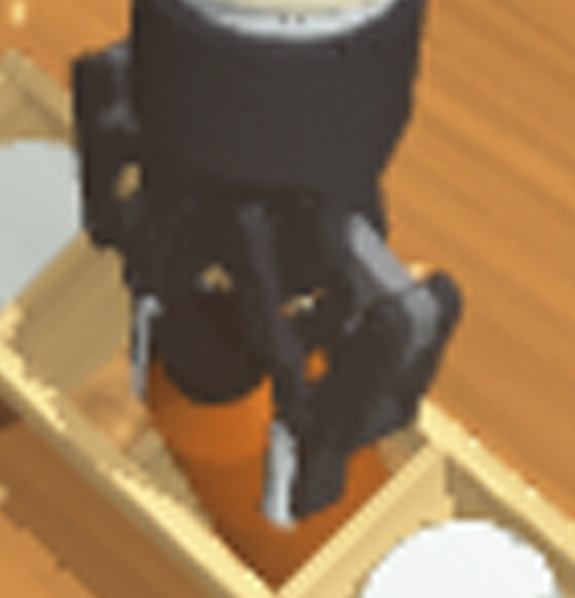

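View pics/k2.png

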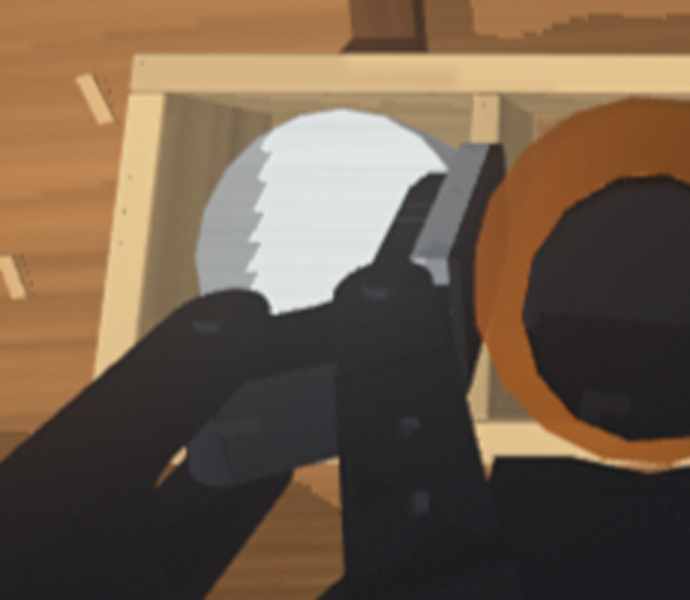

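Call:
{"op": "send_rows", "data": {
  "linear": [
    [-0.005,0.0003,-0.0087],
    [-0.005,0.0003,-0.0087],
    [-0.004,0.0003,-0.007],
    [-0.003,0.0002,-0.0052],
    [-0.002,0.0002,-0.0035]
  ],
  "roll": [0,0,0,0,0],
  "fingers": [0.04,0.04,0.04,0.04,0.04]
}}

```text
clock: 25.65
eef_pos: [0.6098, 0.1621, 0.1243]
tool_rot: [2.151, -2.289, -0.0]
wrist_force: [-0.2, -0.9, -2.3]
finger_gap: 0.0508
```

Call:
{"op": "send_rows", "data": {
  "linear": [
    [-0.0001,-0.001,0],
    [-0.0001,-0.001,0],
    [0,0,0]
  ],
  "roll": [0,0,0],
  "fingers": [0.04,0.04,0.04]
}}

```text
clock: 26.02
eef_pos: [0.6099, 0.16, 0.1249]
tool_rot: [-2.151, 2.29, -0.0]
wrist_force: [0.5, -0.0, -4.0]
finger_gap: 0.0506
```

Run:
```python
from b2 import *
T=wcam(); print(uyw(b2(T)),r.read_state()["wrist_force"])
im=viewer.capture("wrist"); cv2.imwrite("pics/w17.png",im); sc=viewer.capture("scene")
cv2.imwrite("pics/s17.png",cv2.resize(sc[150:280,310:440],None,fx=4.5,fy=4.5,interpolation=cv2.INTER_CUBIC))
cv2.imwrite("pics/w17c.png",cv2.resize(im[160:400,100:430],None,fx=2.4,fy=2.4,interpolation=cv2.INTER_CUBIC))
```

```text
[  0.9 -38.4  29.9] [ 0.50946837 -0.01161657 -4.03363599]
```

View pics/w17c.png

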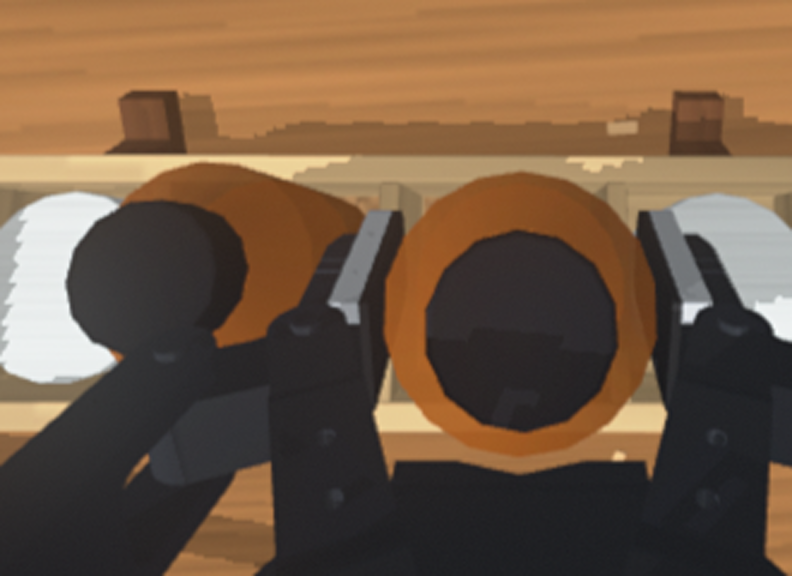

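View pics/s17.png

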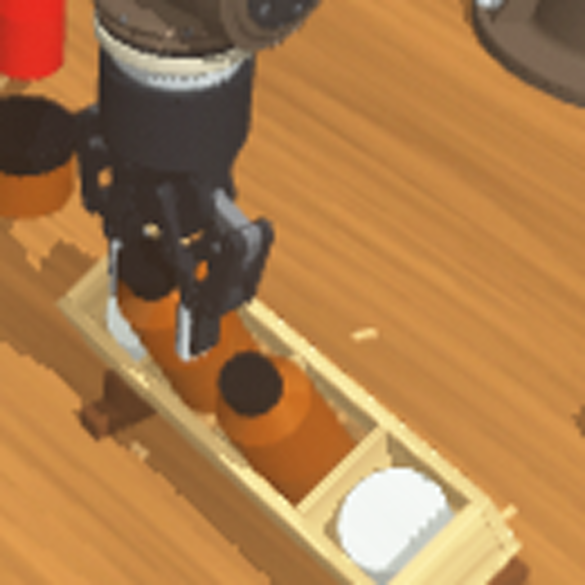

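Call:
{"op": "send_rows", "data": {
  "linear": [
    [-0.0001,-0.0008,0],
    [-0.002,0.0001,-0.0035],
    [-0.002,0.0001,-0.0035],
    [-0.002,0.0001,-0.0035],
    [0,0,0]
  ],
  "roll": [0,0,0,0,0],
  "fingers": [0.04,0.04,0.04,0.04,0.04]
}}

```text
clock: 26.75
eef_pos: [0.6033, 0.1599, 0.1138]
tool_rot: [2.151, -2.29, -0.001]
wrist_force: [0.7, 4.8, -3.1]
finger_gap: 0.0505
```

Call:
{"op": "send_rows", "data": {
  "linear": [
    [-0.001,0.0001,-0.0017],
    [-0.001,0.0001,-0.0017],
    [-0.001,0.0001,-0.0017],
    [0,0,0]
  ],
  "roll": [0,0,0,0],
  "fingers": [0.04,0.04,0.04,0.04]
}}

```text
clock: 27.25
eef_pos: [0.6006, 0.1601, 0.109]
tool_rot: [-2.151, 2.289, 0.0]
wrist_force: [1.9, 4.5, -1.1]
finger_gap: 0.0509
```

Run:
```python
from b2 import *
T=wcam(); print(uyw(b2(T)),r.read_state()["wrist_force"])
im=viewer.capture("wrist"); cv2.imwrite("pics/w18.png",im); sc=viewer.capture("scene")
cv2.imwrite("pics/s18.png",cv2.resize(sc[150:280,310:440],None,fx=4.5,fy=4.5,interpolation=cv2.INTER_CUBIC))
cv2.imwrite("pics/w18c.png",cv2.resize(im[160:400,100:430],None,fx=2.4,fy=2.4,interpolation=cv2.INTER_CUBIC))
```

```text
[  0.8 -38.8  11.4] [ 1.87673514  4.52284882 -1.13248987]
```

View pics/w18c.png

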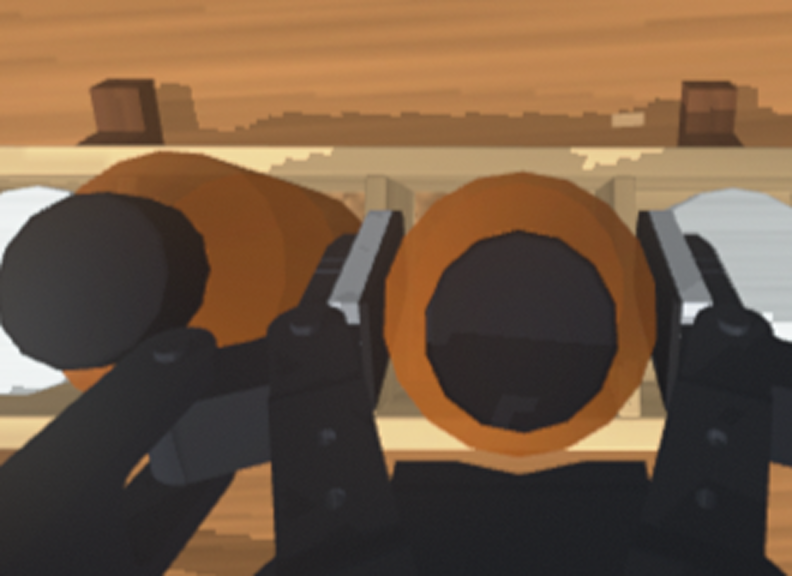

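Call:
{"op": "send_rows", "data": {
  "linear": [
    [-0.001,0.0006,-0.0017],
    [-0.001,0.0001,-0.0017],
    [0,0,0]
  ],
  "roll": [0,0,0],
  "fingers": [0.04,0.04,0.04]
}}

```text
clock: 27.72
eef_pos: [0.5982, 0.1604, 0.1053]
tool_rot: [2.15, -2.289, -0.001]
wrist_force: [-0.3, 1.0, -4.3]
finger_gap: 0.0507
```

Call:
{"op": "send_rows", "data": {
  "linear": [
    [-0.001,0.0001,-0.0017],
    [-0.0005,0,-0.0009],
    [0,0,0]
  ],
  "roll": [0,0,0],
  "fingers": [0.04,0.04,0.04]
}}

```text
clock: 28.1
eef_pos: [0.597, 0.1605, 0.103]
tool_rot: [2.151, -2.289, -0.0]
wrist_force: [-0.1, -0.6, -1.7]
finger_gap: 0.0505
```

Run:
```python
from b2 import *
T=wcam(); print(uyw(b2(T)),r.read_state()["wrist_force"])
im=viewer.capture("wrist"); sc=viewer.capture("scene")
cv2.imwrite("pics/w19c.png",cv2.resize(im[160:400,100:430],None,fx=2.4,fy=2.4,interpolation=cv2.INTER_CUBIC))
```

```text
[  0.6 -38.6   4.4] [-0.08030029 -0.62061219 -1.72530099]
```

View pics/w19c.png

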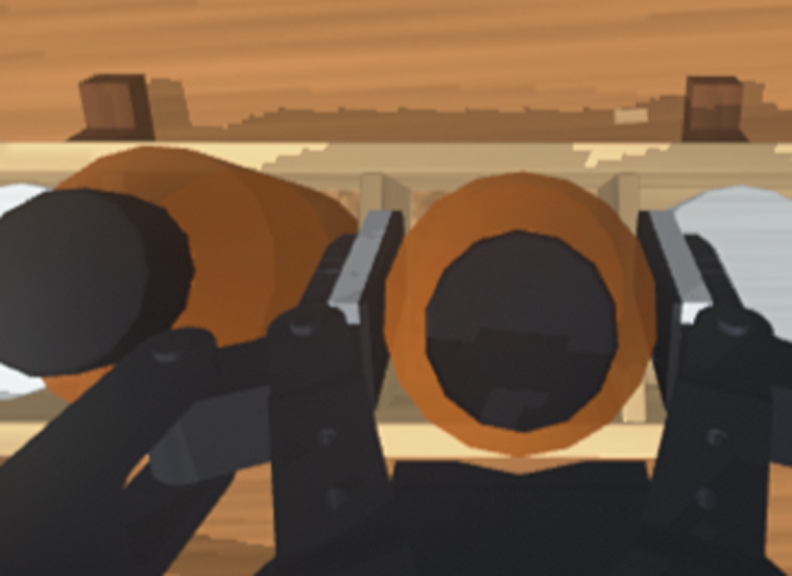

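Call:
{"op": "send_rows", "data": {
  "linear": [
    [-0.0005,0,-0.0009],
    [-0.0005,0,-0.0009],
    [-0.0005,0,-0.0009],
    [0,0,0]
  ],
  "roll": [0,0,0,0],
  "fingers": [0.04,0.04,0.04,0.04]
}}

```text
clock: 28.7
eef_pos: [0.5956, 0.1606, 0.1003]
tool_rot: [2.151, -2.289, -0.0]
wrist_force: [0.6, -0.3, -3.3]
finger_gap: 0.0509
```

Call:
{"op": "send_rows", "data": {
  "linear": [
    [-0.0005,0,-0.0009],
    [-0.0005,0,-0.0009],
    [0,0,0]
  ],
  "roll": [0,0,0],
  "fingers": [0.04,0.04,0.04]
}}

```text
clock: 29.08
eef_pos: [0.5955, 0.1607, 0.0994]
tool_rot: [-2.15, 2.288, -0.002]
wrist_force: [4.5, -0.7, 3.6]
finger_gap: 0.051
```

Call:
{"op": "send_rows", "data": {
  "linear": [
    [-0.0003,0,-0.0005],
    [0.0016,-0.0001,-0.0006],
    [0.0016,-0.0001,-0.0006],
    [0.001,-0.0001,-0.0005],
    [0,0,0]
  ],
  "roll": [0,0,0,0,0],
  "fingers": [0.04,0.04,0.04,0.04,0.04]
}}

```text
clock: 29.7
eef_pos: [0.5983, 0.1605, 0.0971]
tool_rot: [2.151, -2.29, -0.001]
wrist_force: [-0.7, -0.5, 8.4]
finger_gap: 0.0509
```

Run:
```python
from b2 import *
T=wcam(); print(uyw(b2(T)),r.read_state()["wrist_force"])
im=viewer.capture("wrist"); cv2.imwrite("pics/w20.png",im)
cv2.imwrite("pics/w20c.png",cv2.resize(im[160:400,100:430],None,fx=2.4,fy=2.4,interpolation=cv2.INTER_CUBIC))
```

```text
[  4.7 -38.5  -0. ] [-0.74972557 -0.47923066  8.39441731]
```

View pics/w20c.png

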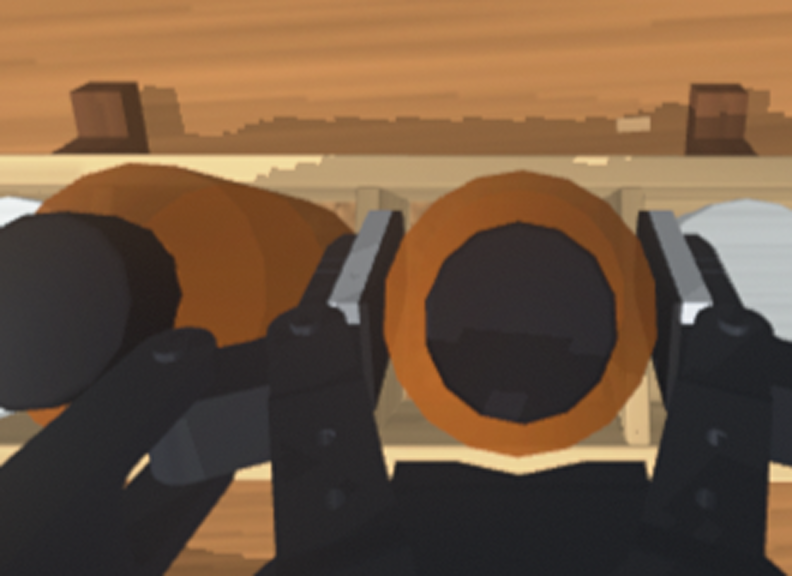

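Call:
{"op": "send_rows", "data": {
  "linear": [
    [0,0,0],
    [0,0,0],
    [0,0,0]
  ],
  "roll": [0,0,0],
  "fingers": [0.0525,0.054,0.056]
}}

```text
clock: 30.12
eef_pos: [0.5983, 0.1603, 0.0962]
tool_rot: [2.151, -2.289, -0.001]
wrist_force: [-0.8, 0.5, 0.4]
finger_gap: 0.0559
```

Run:
```python
from b2 import *
s=r.read_state(); print(s["wrist_force"],s["finger_gap"])
im=viewer.capture("wrist")
cv2.imwrite("pics/w21c.png",cv2.resize(im[160:400,100:430],None,fx=2.4,fy=2.4,interpolation=cv2.INTER_CUBIC))
```

```text
[-0.80912125  0.45848592  0.39440423] 0.05591364998301594
```

View pics/w21c.png

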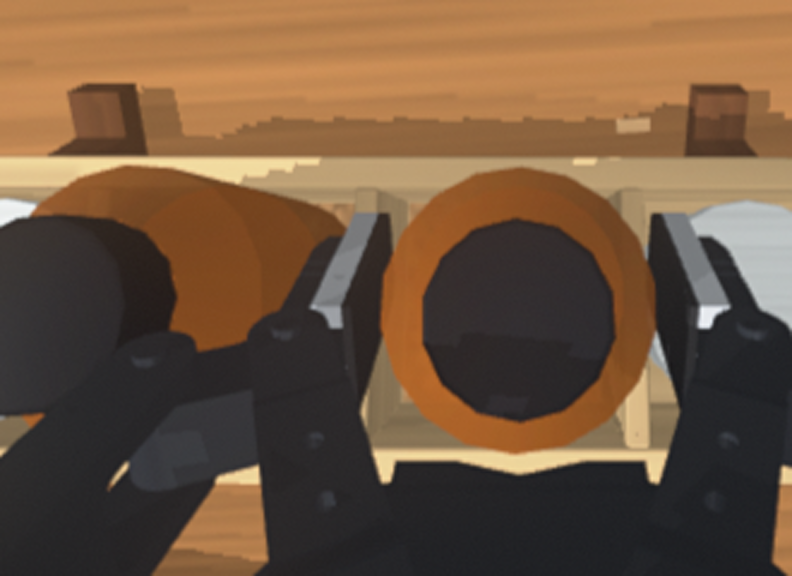

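Call:
{"op": "send_rows", "data": {
  "linear": [
    [0,0,0.01],
    [0,0,0.02],
    [0,0,0.04],
    [0,0,0.05],
    [-0.02,0.02,0.03]
  ],
  "roll": [0,0,0,0,0],
  "fingers": [0.056,0.056,0.056,0.056,0.06]
}}

```text
clock: 30.8
eef_pos: [0.5794, 0.1798, 0.2494]
tool_rot: [-2.147, 2.29, -0.003]
wrist_force: [-0.6, 1.0, 0.2]
finger_gap: 0.0601
```

Call:
{"op": "send_rows", "data": {
  "linear": [
    [-0.02,0.02,0.02],
    [0,0,0],
    [0,0,0]
  ],
  "roll": [0,0,0],
  "fingers": [0.085,0.085,0.085]
}}

```text
clock: 31.18
eef_pos: [0.5586, 0.2001, 0.2663]
tool_rot: [2.151, -2.289, 0.0]
wrist_force: [0.8, 0.6, 0.7]
finger_gap: 0.0846
```

Run:
```python
from seat import *
print(wcam()[:3,3],r.read_state()["wrist_force"]); panel("p22",[(5,36,4),(5,-38,4)])
```

```text
[0.55864524 0.20009333 0.26633342] [0.79225917 0.5903078  0.74601652]
```

View pics/p221.png

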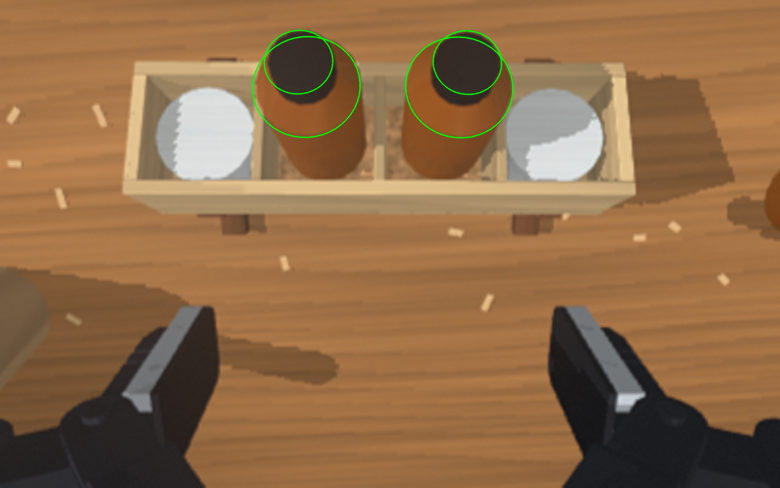

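View pics/p222.png

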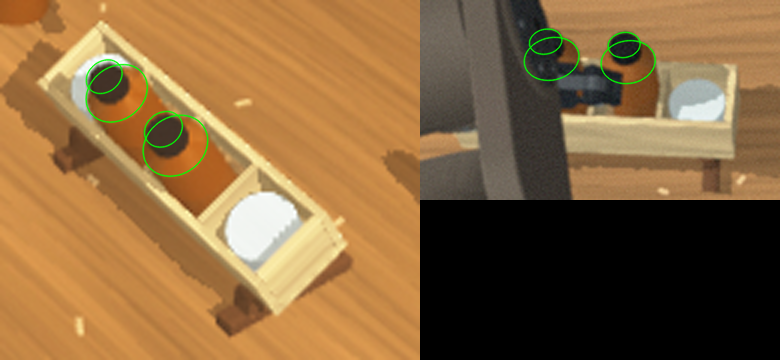

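Run:
```python
from seat import *
T=wcam(); im=cv2.imread("pics/p22_w.png")
rows=[]
for th,u in ((30,3),(28,5),(30,5)):
    f=3; x0,y0=225,100
    B=cv2.resize(im[100:205,225:415],None,fx=f,fy=f,interpolation=cv2.INTER_CUBIC)
    for y in (36,-38):
        b,_=bottle(u,y,4); ax=axis(th)
        for h,rad in ((.12,.015),(.105,.015),(0,.026)):
            q=np.array([pix(p,"wrist",T) for p in circ(b,ax,h,rad)]); q=(q-[x0,y0]+.5)*f-.5
            cv2.polylines(B,[np.round(q*8).astype(np.int32)],True,(0,255,0),1,cv2.LINE_AA,3)
    for a,c in (((31,133,52),(31,-133,52)),((-31,133,52),(-31,-133,52))):
        q=[(pix(c2w(*z,np.load("cp.npy")),"wrist",T)-[x0,y0]+.5)*f-.5 for z in (a,c)]
        cv2.line(B,tuple(int(v) for v in q[0]),tuple(int(v) for v in q[1]),(255,0,0),1)
    rows.append(B)
cv2.imwrite("pics/f1.png",cv2.resize(np.vstack(rows[:2]),None,fx=.95,fy=.95));
```

```text
(no output)
```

View pics/f1.png

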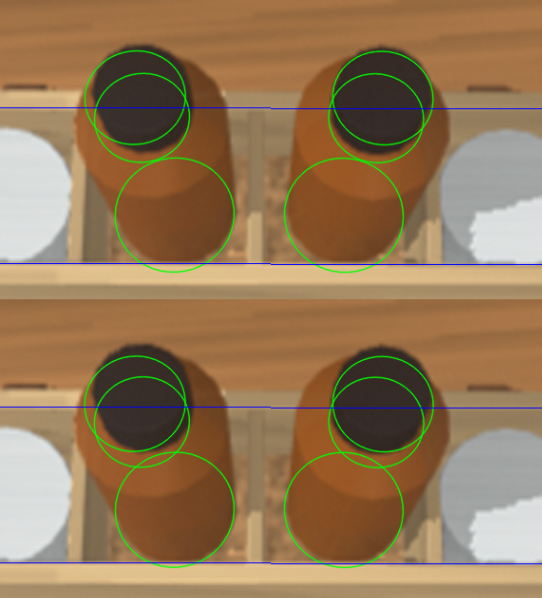

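Run:
```python
from seat import *
sc=viewer.capture("scene"); cv2.imwrite("pics/end.png",sc)
for q in ("oil_a_mid","wax_jar_mid","stone_mid","tin_1_mid"):
    for d in nets.spot_point(q,"scene"):
        print(q,np.round(d["position"],3),round(d["p"],2),uyw(d["position"]) if q in("oil_a_mid","tin_1_mid") else "")
print("expected mids",np.round(c2w(5,36,64,np.load("cp.npy")),3),np.round(c2w(5,-38,64,np.load("cp.npy")),3))
```

```text
Traceback (most recent call last):
  File "pose.py", line 6, in uyw
    p=np.load("cp.npy"); d=b-[p[0],p[1],.055]; a=p[2]; x=np.cos(a)*d[0]+np.sin(a)*d[1]; y=-np.sin(a)*d[0]+np.cos(a)*d[1]
                           ~^~~~~~~~~~~~~~~~~
TypeError: unsupported operand type(s) for -: 'list' and 'list'
```

View pics/end.png

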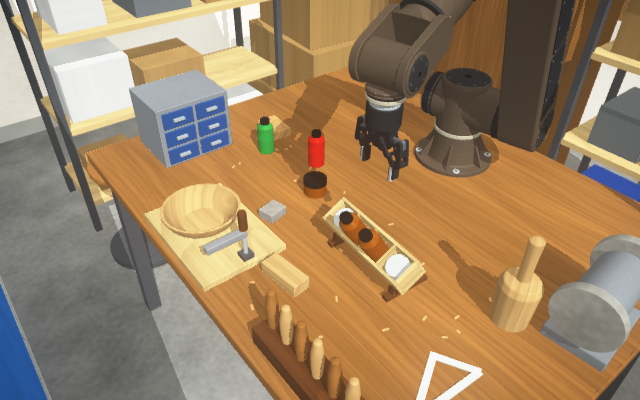

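Run:
```python
from seat import *
for q in ("oil_a_mid","wax_jar_mid","stone_mid","tin_1_mid"):
    for d in nets.spot_point(q,"scene"):
        print(q,np.round(d["position"],3),round(d["p"],2),uyw(np.array(d["position"])))
print(r.job_done())
```

```text
oil_a_mid [0.587 0.232 0.107] 0.89 [ 5.  32.5 63.1]
oil_a_mid [ 0.382 -0.235  0.058] 0.7 [-121.  -447.2  -66.4]
oil_a_mid [ 0.468 -0.403  0.062] 0.6 [ -40.1 -608.7  -14.8]
wax_jar_mid [ 0.485 -0.123  0.027] 0.87 [ -22.9 -328.3  -45.9]
stone_mid [ 0.645 -0.108  0.01 ] 0.58 [ 123.2 -302.8   18.6]
tin_1_mid [0.567 0.306 0.072] 0.76 [  1.1 104.5  20.7]
the job is handed in; nothing more can be done
None
```

Both amber oil bottles are in the two middle cells, caps up and standing on the cork. I handed the job in at about 31 s of the 56 s allowed. The tool can't tilt, so I pivoted each bottle in the jaws against the crate's outer wall until it leaned about 28–30°. I then lowered each one along the cell axis until the cork pushed back, slid it against the down-slope wall, and let go.

**Checks that agreed**
- **Bottle in the cell at y = +34 mm:** the network put its mid point at u 5, w 63 mm in the crate's tilted axes (along the slope, along the cell axis). A seated bottle would be at w 64.
- **Bottle in the cell at y = −34 mm:** the wrist picture shows it at the same tilt and depth as the first.
- **Left alone:** the jar and stone positions match the first readings within a few mm, and so does the one tin the network re-measured. The other tin looks unmoved in the pictures.
- **Forces:** the largest wrist force I read was about 17 N. Nothing was touching the robot at the end.

**What failed or disagreed**
- **First grip:** the jaws closed on bottle A's shoulder because the fingertips sat about 35 mm higher than the tool data says. I opened, went lower and gripped the body.
- **Second bottle not confirmed by the network:** in the last scene picture it found only the first bottle in the crate. The second rests on the overlay and the contact forces.
- **Overlay offset:** in the last picture a 30° overlay drawn at u 3 mm sat about 2 mm off the caps, which puts the bottles near u 5.

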